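# Rake frozen fruit level and stack the dryer trays

### The arm

A 6-joint arm with a two-finger parallel gripper is mounted at the origin on the work surface. World frame = base frame: x ahead of the robot, y to its left, z up, the work surface at z = 0. Lengths are in m, angles in rad, forces in N, time in s.
With the tool pointing down it reaches from about 0.275 to 0.825 m from the base axis. Payload 5.2 kg.
Tool frame: the origin (TCP) lies midway between the tips of the shut fingers; the grasp point (between the pads) lies 19 mm behind it; z points along the fingers, y is the line along which they close (so a half turn about z gives the same grasp; the last joint's range is limited). The gripper opens to 93 mm and grips with 3 to 60 N. Pads are 15 mm wide; open, the fingers measure 128 mm over their backs; the gripper's body (75 mm by 188 mm) begins 65 mm behind the grasp point.
Start: joints at [-1.428, 0.259, 1.535, -0, 1.348, -0.203], TCP at [0.186, -0.517, 0.219] pointing down, gripper open.
Joint ranges: [-3.14, 3.14], [-0.91, 2.08], [0.19, 2.58], [-1.22, 4.36], [0.22, 2.71], [-3.12, 3.12]. Speed limits (rad/s): [2.57, 2.57, 3.14, 3.14, 3.14, 3.14].

### API

Orientations are given as a unit quaternion [w, x, y, z].
In Python, from plant import state, snapshot, hand_in gives the robot as it stands.
- The arm moves only by the tool step_arm, never from a script. Its argument "deltas" is a list of rows, each an object of numbers: "tx", "ty", "tz": the shift along the tool's x, y, z in cm; "wx", "wy", "wz": the turn, a rotation vector about the tool's x, y, z in degrees; "jaw": the closure, from -1 (fully open) to 1 (shut), so that 0 is half open. In form: [{"tx": .., "ty": .., "tz": .., "wx": .., "wy": .., "wz": .., "jaw": ..}, ...]. A call has 1 to 20 rows; each row is the pose to reach, as a shift and turn from the pose commanded when the call began, along the tool's axes at that moment; what a row does not reach only later rows make up. A row lasts 1/8 s, in which the tool goes at most 62.5 mm and 10.7 degrees, less where a joint would pass 70% of its speed; a pose out of reach is approached as far as the arm can. A call with a gripper value outside its range is refused whole. The fingers move at their own pace and stop on an object; "squeeze" is the grip in N (left out, the last holds). Time passes only in rows, so rows that repeat a pose let the fingers close. It gives the time, the measured TCP pose, the force, the opening and the grip force at its end, in the units of the state.
- state(): the state, without advancing time (a new reading comes with each control period).
- snapshot(name): name is "scene" or "top"; returns a dict with "pixels" (400x640x3 uint8, red, green, blue), "depth" (400x640 float32, m along the optical axis (not along the pixel's ray), 0 where there is no reading), "fx", "fy", "cx", "cy" (pixels), "R" (3x3) and "t" (3): a world point X has camera coordinates R X + t. Camera axes: x right, y down, z forward; pixel columns grow to the right and rows downward; lengths in m; the calibration is good to about 2 mm. A picture is of the moment at which its call begins.
- hand_in(): hands the job in; it is judged then, once.
The state is a dict: "t": time; "q": joint angles; "joint_vel": joint speeds; "joint_efforts": joint torques, N m; "tool_pos": TCP position; "tool_rot": TCP orientation; "force": force on the tool from outside, world axes, zero at the start; "ft_torque": the same for the moment, N m; "grip_width": opening from 0.0 (shut) to 1.0 (fully open); "grasp_force": force on a finger pad.
Only numpy, scipy, OpenCV 4.12 (cv2) and the standard library are available. Lean on these libraries where they do the work, as an engineer would, in place of code of your own. Each camera call takes 0.05 s, during which the arm holds its last target. There are 200 camera calls.

### The job

Take the rake from its rack and rake the heap of frozen fruit chunks in the bottom tray out into one even layer: every chunk down on the tray's floor, none lying on another, and at least one chunk near the middle of each sixth of the bed (three along, two across); do not touch the chunks with the gripper. Once the layer is even, stack the filled tray or trays (one or two) squarely on the bottom tray, one above the other, seated in the corner stackers. Leave the rake hanging on its rack again, and do not disturb the jars and the pot.

Things in the scene. Friction and masses are not known exactly. Their poses are not given: they have to be found in the camera images.
- bed: bottom steel tray, fixed on a 330 x 236 mm plate; origin centre of the plate's underside on the bench, x along the long side, z up. Outside 276 x 196 mm, inside 268 x 188, inner floor z 13 mm, rim z 40. Grey 22 mm square stackers in its inner corners, flat tops z 72, outer lips leaning out to z 86 (290 x 210 overall): the next tray's underside sits at z 72 with 3 mm play, guided from 6 mm off
- rake_grip (a point): rake: middle of its upright handle, 24 mm square, ending 21 mm above and 35 below it. z up the handle. Below: collar 40 mm wide, 6 thick, underside 41 mm below this point; 14 mm round neck; head 56 mm wide along y, 8 thick along x, five tines, tips 125 mm below this point on the handle's axis. 0.25 kg
- rack_seat (a point): fixed rake rack: two level prongs (10 wide, 24 mm apart) on a rear post carry the rake's collar, neck between them. Point: between the prongs at their top face, 190 mm up, where the collar's underside belongs. x runs from the open end (38 mm to -x) to the post (54 mm to +x, no higher than the prongs). The head cannot rise between the prongs: lift a little, draw out level to -x; return likewise
- part1 (a point): middle of one sixth of the bottom tray's bed (three along x, two across y), on the inner floor: x = -90 mm, y = -48 mm in the bed's axes
- part2 (a point): middle of one sixth of the bottom tray's bed (three along x, two across y), on the inner floor: x = 0 mm, y = -48 mm in the bed's axes
- part3 (a point): middle of one sixth of the bottom tray's bed (three along x, two across y), on the inner floor: x = 90 mm, y = -48 mm in the bed's axes
- part4 (a point): middle of one sixth of the bottom tray's bed (three along x, two across y), on the inner floor: x = -90 mm, y = 48 mm in the bed's axes
- part5 (a point): middle of one sixth of the bottom tray's bed (three along x, two across y), on the inner floor: x = 0 mm, y = 48 mm in the bed's axes
- part6 (a point): middle of one sixth of the bottom tray's bed (three along x, two across y), on the inner floor: x = 90 mm, y = 48 mm in the bed's axes
- chunk1_c (a point): centre of a loose chunk of frozen fruit, 40 x 40 x 30 mm, 45 g, z along its 30 mm side; at first heaped, two deep, at one end of the bottom tray
- chunk2_c (a point): centre of a loose chunk of frozen fruit, 40 x 40 x 30 mm, 45 g, z along its 30 mm side; at first heaped, two deep, at one end of the bottom tray
- chunk3_c (a point): centre of a loose chunk of frozen fruit, 40 x 40 x 30 mm, 45 g, z along its 30 mm side; at first heaped, two deep, at one end of the bottom tray
- chunk4_c (a point): centre of a loose chunk of frozen fruit, 40 x 40 x 30 mm, 45 g, z along its 30 mm side; at first heaped, two deep, at one end of the bottom tray
- chunk5_c (a point): centre of a loose chunk of frozen fruit, 40 x 40 x 30 mm, 45 g, z along its 30 mm side; at first heaped, two deep, at one end of the bottom tray
- chunk6_c (a point): centre of a loose chunk of frozen fruit, 40 x 40 x 30 mm, 45 g, z along its 30 mm side; at first heaped, two deep, at one end of the bottom tray
- chunk7_c (a point): centre of a loose chunk of frozen fruit, 40 x 40 x 30 mm, 45 g, z along its 30 mm side; at first heaped, two deep, at one end of the bottom tray
- chunk8_c (a point): centre of a loose chunk of frozen fruit, 40 x 40 x 30 mm, 45 g, z along its 30 mm side; at first heaped, two deep, at one end of the bottom tray; may be absent
- chunk9_c (a point): centre of a loose chunk of frozen fruit, 40 x 40 x 30 mm, 45 g, z along its 30 mm side; at first heaped, two deep, at one end of the bottom tray; may be absent
- chunk10_c (a point): centre of a loose chunk of frozen fruit, 40 x 40 x 30 mm, 45 g, z along its 30 mm side; at first heaped, two deep, at one end of the bottom tray (this one by itself at the other end); may be absent
- tray_a_bar (a point): filled tray, on the bench at first (may be absent), fruit frozen fast in it (to 22 mm above its underside), 0.6 kg. Point: middle of its carry bar over the tray's centre, 50 mm above the underside; x along the tray's long side, z up. Bar 16 mm wide (x), 12 high, 195 long (y), free below. Outline and stackers as the bottom tray: rim 30, tops 62, lips 76 mm above the underside. Half a turn is alike
- tray_b_bar (a point): filled tray, on the bench at first (may be absent), fruit frozen fast in it (to 22 mm above its underside), 0.6 kg. Point: middle of its carry bar over the tray's centre, 50 mm above the underside; x along the tray's long side, z up. Bar 16 mm wide (x), 12 high, 195 long (y), free below. Outline and stackers as the bottom tray: rim 30, tops 62, lips 76 mm above the underside. Half a turn is alike
- jar1: bystander: glass jar, 72 mm across, 75 mm high, origin at its foot
- jar2: bystander: glass jar like jar1
- pot: bystander: small pot, 50 mm square, 42 mm high, origin at its foot
Mind the look-alikes: they are no part of the job. What is shaped like the part that bears rake_grip but purple is not meant.

How it is judged:
By the outcome, as a careful person would: the job done as asked, in the order asked, and still so for the second after the job is handed in, with the robot touching nothing.
Of tray_a, tray_b only 1 to 2 are there at a start; the rules pass over those that are not, and their reading is None.
Of chunk8, chunk9, chunk10 only 1 to 3 are there at a start; the rules pass over those that are not, and their reading is None.
At some moment in a run one of tray_a, tray_b may be knocked a few centimetres aside while the robot is not near it.
Once in a run the grip may slacken for a moment while it holds something.
It also fails if it takes over 210 s, if anything falls off the work surface, if the arm or the gripper's body presses on something with over 40 N, if the wrist force passes 120 N, or if a joint passes its speed limit or range.

## Working session

There is one attempt and no reset: what is moved stays moved. The work goes in short steps, Python scripts to look and compute and a tool call to move; the robot and the scene stay as the last step left them, time stands still between calls to the robot, and variables do not carry over. Pictures are saved under pics/ and viewed, at most 17 in all, crops included, and the job is handed in when it is done.

Besides the shell and the picture viewer there is one more tool, called after ">>>" by a JSON object that holds its "method" and its "body", one argument or row to a line. step_arm: Moves the arm, as the interface text tells. Its arguments: {"type":"object","properties":{"deltas":{"type":"array"},"squeeze":{"type":"number"}},"required":["deltas"]}

```bash
mkdir -p pics; ls; cat > h.py <<'E'
import numpy as np, cv2
from plant import state, snapshot, hand_in
def save(s,name,crop=None,scale=1):
    im=s["pixels"][:,:,::-1]
    if crop: r0,r1,c0,c1=crop; im=im[r0:r1,c0:c1]
    cv2.imwrite("pics/"+name,cv2.resize(im,None,fx=scale,fy=scale,interpolation=cv2.INTER_CUBIC))
def cloud(s):
    d=s["depth"].astype(float); v,u=np.indices(d.shape)
    P=np.stack([(u-s["cx"])/s["fx"]*d,(v-s["cy"])/s["fy"]*d,d],-1)
    W=(P-s["t"])@s["R"]; W[d==0]=np.nan
    return W
def ray(s,u,v,z):
    R=np.array(s["R"]);c=-R.T@np.array(s["t"]); r=R.T@np.array([(u-s["cx"])/s["fx"],(v-s["cy"])/s["fy"],1])
    return c+r*(z-c[2])/r[2]
E
python3 - <<'E'
from h import *
for n in("scene","top"):
    s=snapshot(n); save(s,n+"0.png"); print(n,s["fx"],s["cx"],s["cy"],np.round(s["R"],3).tolist(),np.round(-np.array(s["R"]).T@s["t"],3))
    np.savez(n+"0.npz",**s)
print(state())
E
```

```text
pics
scene 450.7227932893469 313.7320937953935 202.54602133605286 [[0.762, 0.648, 0.007], [0.377, -0.434, -0.818], [-0.527, 0.626, -0.575]] [ 1.261 -0.73   0.865]
top 379.75821493346825 323.01073576611884 194.05550543425346 [[0.042, -0.999, -0.003], [-0.971, -0.04, -0.236], [0.236, 0.013, -0.972]] [0.362 0.037 1.138]
{'t': 0.1, 'q': array([-1.42774349e+00,  2.59284649e-01,  1.53595144e+00, -4.92130008e-06,
        1.34796152e+00, -2.02817282e-01]), 'joint_vel': array([ 0.00021986, -0.00174619, -0.0029463 , -0.00167521, -0.00104355,
        0.00125909]), 'joint_efforts': array([ 2.04480064e-03, -4.38213050e+01, -2.84638882e+01,  7.21259764e-02,
        3.62221641e-02, -5.15304612e-05]), 'tool_pos': array([ 0.18640167, -0.51695147,  0.21790191]), 'tool_rot': array([-8.02189847e-04,  9.85083551e-01,  1.72074851e-01,  2.15779065e-05]), 'force': array([-0.0510358 , -0.64839734,  0.04122494]), 'ft_torque': array([0.00874424, 0.02040186, 0.03039336]), 'grasp_force': 0.0, 'grip_width': 1.0010009816044296}
```

```bash
sleep 1
```

```text
(no output)
```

View pics/scene0.png

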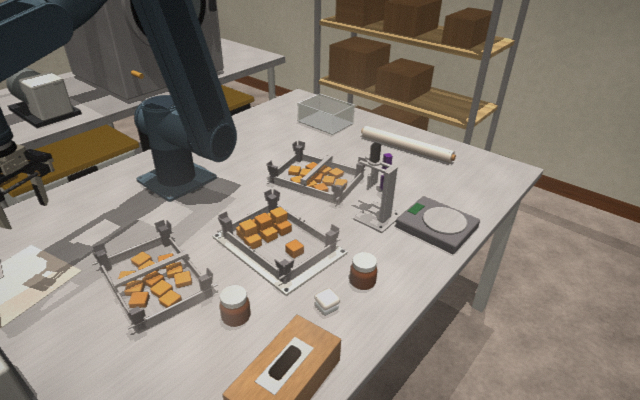

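View pics/top0.png

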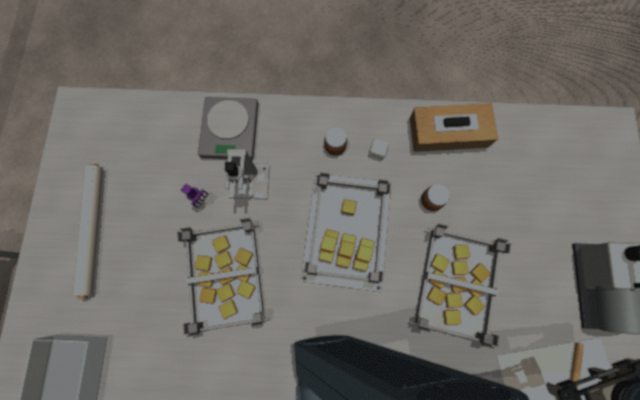

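Top view: bed at (347,232) with the heap near (347,250) and a lone chunk at (349,207). Filled trays at (223,278) and (457,284), jars at (335,142) and (435,197), pot at (378,149). Rake candidates: black handle on the rack at top (235,165)/scene (375,152), and the purple look-alike at top (193,192)/scene (387,160). I choose the black one. Close crop next.

```bash
python3 - <<'E'
from h import *
a=dict(np.load("scene0.npz"));t=dict(np.load("top0.npz"))
im=np.zeros((600,800,3),np.uint8)
c1=cv2.resize(t["pixels"][140:300,180:400,::-1],None,fx=2.4,fy=2.4,interpolation=cv2.INTER_CUBIC)
c2=cv2.resize(a["pixels"][135:240,340:420,::-1],None,fx=3.3,fy=3.3,interpolation=cv2.INTER_CUBIC)
im[:c1.shape[0],:c1.shape[1]]=c1; im[:c2.shape[0],530:530+c2.shape[1]]=c2
cv2.imwrite("pics/crop1.png",im)
W=cloud(t);W2=cloud(a)
def show(W,r,c): print(np.round(W[r,c],3))
for r,c in [(165,235),(172,240),(185,243),(200,240),(207,349),(245,328),(245,346),(250,365),(142,335),(149,378),(197,435)]: show(W,r,c)
print("scene"); 
for r,c in [(145,375),(152,375),(160,375),(170,375),(185,385),(170,392)]: show(W2,r,c)
E
```

```text
[0.644 0.269 0.242]
[0.641 0.266 0.196]
[0.655 0.299 0.006]
[ 0.609  0.306 -0.003]
[ 0.591 -0.027  0.044]
[0.475 0.03  0.071]
[ 0.476 -0.02   0.075]
[ 0.465 -0.073  0.074]
[0.781 0.022 0.074]
[ 0.776 -0.111  0.042]
[ 0.625 -0.272  0.072]
scene
[0.644 0.275 0.251]
[0.65  0.269 0.233]
[0.651 0.272 0.205]
[0.648 0.283 0.165]
[0.701 0.259 0.146]
[0.708 0.278 0.191]
```

View pics/crop1.png

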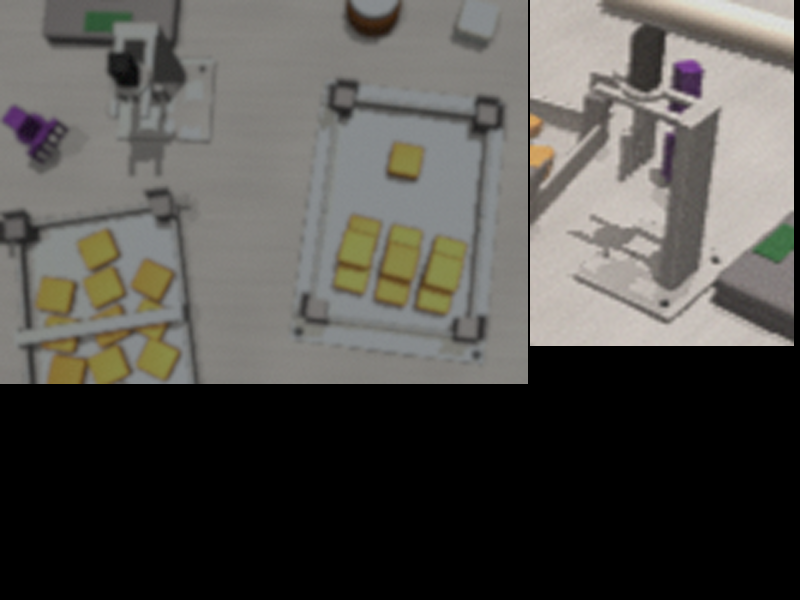

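The crop confirms the black handle on the rack (crop (124,68)), with the purple rake standing apart. The heap has 3 columns, each with a top chunk bridging two floor chunks, plus one lone chunk. Next I measure the poses.

```bash
cat >> h.py <<'E'
def rects(s,r0,r1,c0,c1,zlo,zhi):
    W=cloud(s)[r0:r1,c0:c1].reshape(-1,3); im=s["pixels"][r0:r1,c0:c1].reshape(-1,3).astype(int)
    sat=im.max(1)-im.min(1)
    P=W[(W[:,2]>zlo)&(W[:,2]<zhi)&(sat<40)]
    r=cv2.minAreaRect((P[:,:2]*1000).astype(np.float32)); return P,r
def bedfit(): return np.load("bed.npy")
def tobed(p):
    x,y,a=bedfit(); d=np.asarray(p)[...,:2]-[x,y]; c,s=np.cos(a),np.sin(a)
    return np.stack([d[...,0]*c+d[...,1]*s,-d[...,0]*s+d[...,1]*c],-1)
def frombed(p):
    x,y,a=bedfit(); c,s=np.cos(a),np.sin(a); p=np.asarray(p)
    return np.stack([x+p[0]*c-p[1]*s,y+p[0]*s+p[1]*c])
E
python3 - <<'E'
from h import *
a=dict(np.load("scene0.npz"));t=dict(np.load("top0.npz"))
for n,box in dict(bed=(165,295,295,400),ta=(210,345,170,275),tb=(215,355,400,520)).items():
    P,r=rects(t,*box,0.055,0.095); print(n,len(P),r, P[:,2].max())
# stackers rays in bed
st=np.array([ray(t,*p,0.076)[:2] for p in [(322.9,180.4),(382.9,187),(312,268.7),(375.8,276.7)]]);print(st.round(4).tolist(),st.mean(0))
m=st[:2].mean(0)-st[2:].mean(0); print("ang",np.degrees(np.arctan2(m[1],m[0])),np.linalg.norm(m))
# rack
W2=cloud(a)[130:240,340:430].reshape(-1,3);W=cloud(t)[140:220,215:275].reshape(-1,3)
for w in(W2,W):
    Q=w[(w[:,2]>.183)&(w[:,2]<.194)&(w[:,0]>.55)&(w[:,0]<.76)&(w[:,1]>.2)&(w[:,1]<.34)]; print(len(Q),cv2.minAreaRect((Q[:,:2]*1000).astype(np.float32)))
    Q=w[(w[:,2]>.202)&(w[:,2]<.26)&(w[:,0]>.55)&(w[:,0]<.76)&(w[:,1]>.2)&(w[:,1]<.34)]; print(len(Q),Q.min(0),Q.max(0),cv2.minAreaRect((Q[:,:2]*1000).astype(np.float32)))
E
```

```text
bed 628 ((528.3975219726562, -25.414466857910156), (214.19485473632812, 295.1683349609375), 85.14823150634766) 0.0893291568554764
ta 823 ((379.5093688964844, 325.02734375), (294.8029479980469, 214.2417755126953), 11.34549331665039) 0.08021030246701866
tb 897 ((384.9804382324219, -347.573486328125), (215.955078125, 294.5640563964844), 78.51789093017578) 0.08090085014146191
[[0.6604, 0.0525], [0.6477, -0.1215], [0.4076, 0.0719], [0.3934, -0.1033]] [ 0.52728959 -0.02510551]
ang -4.231204573028512 0.2542550945586421
229 ((655.2943115234375, 278.8281555175781), (109.4034652709961, 52.72550964355469), 3.6173455715179443)
182 [0.63076582 0.26577016 0.20217474] [0.65637564 0.29175287 0.25342447] ((643.181884765625, 278.2342529296875), (26.38595962524414, 24.82598876953125), 6.554244518280029)
339 ((650.737060546875, 279.7327575683594), (107.95848083496094, 47.90653991699219), 1.2827790975570679)
177 [0.6253006  0.26780956 0.20230029] [0.65034199 0.29251592 0.25468067] ((637.5308837890625, 280.1214599609375), (24.07491111755371, 24.240894317626953), 4.501972675323486)
```

```bash
cat >> h.py <<'E'
def chunks(s,r=(165,295,295,400)):
    W=cloud(s)[r[0]:r[1],r[2]:r[3]]; im=s["pixels"][r[0]:r[1],r[2]:r[3]]
    hsv=cv2.cvtColor(np.ascontiguousarray(im),cv2.COLOR_RGB2HSV)
    m=(hsv[...,1]>110)&(hsv[...,0]>8)&(hsv[...,0]<35)&(W[...,2]>.02)
    return W,m
def grid(s,r=(165,295,295,400)):
    "height map of chunks in bed coords, 8mm cells, rows x descending, cols y descending"
    W,m=chunks(s,r); P=W[m]; b=tobed(P)*1000
    out=np.full((34,24),0)
    for (x,y),z in zip(b,P[:,2]*1000):
        i=int((134-x)//8); j=int((94-y)//8)
        if 0<=i<34 and 0<=j<24: out[i,j]=max(out[i,j],round(z))
    print("      "+" ".join(f"{90-8*j:3d}" for j in range(24)))
    for i in range(34): print(f"{130-8*i:5d} "+" ".join(f"{v:3d}" if v else "  ." for v in out[i]))
def go(x,y,z,yaw):
    "shift/turn from measured pose to TCP world target, tool down, tool-x yaw (deg) mod 180"
    from scipy.spatial.transform import Rotation as Ro
    s=state(); w,*v=s["tool_rot"]; R=Ro.from_quat([*v,w]); d=R.inv().apply(np.array([x,y,z])-s["tool_pos"])*100
    T=Ro.from_euler("z",yaw,degrees=True)*Ro.from_euler("x",180,degrees=True)
    rv=(R.inv()*T).as_rotvec(degrees=True)
    print("at",s["tool_pos"].round(4),"t",round(s["t"],2),"d",d.round(2),"w",rv.round(2))
E
python3 - <<'E'
from h import *
np.save("bed.npy",[.528,-.0253,np.radians(-4.5)])
t=dict(np.load("top0.npz")); grid(t)
a=dict(np.load("scene0.npz")); grid(a,(180,290,210,350))
W=cloud(t); P=W[150:185,220:255].reshape(-1,3);P=P[(P[:,2]>.246)&(P[:,1]>.2)]; print(P.mean(0),P.min(0),P.max(0))
go(.641,.279,.3,3)
E
```

```text
90  82  74  66  58  50  42  34  26  18  10   2  -6 -14 -22 -30 -38 -46 -54 -62 -70 -78 -86 -94
  130   .   .   .   .   .   .   .   .   .   .   .   .   .   .   .   .   .   .   .   .   .   .   .   .
  122   .   .   .   .   .   .   .   .   .   .   .   .   .   .   .   .   .   .   .   .   .   .   .   .
  114   .   .   .   .   .   .   .   .   .   .   .   .   .   .   .   .   .   .   .   .   .   .   .   .
  106   .   .   .   .   .   .   .   .   .   .   .   .   .   .   .   .   .   .   .   .   .   .   .   .
   98   .   .   .   .   .   .   .   .   .   .   .   .   .   .   .   .   .   .   .   .   .   .   .   .
   90   .   .   .   .   .   .   .   .   .   .   .   .   .   .   .   .   .   .   .   .   .   .   .   .
   82   .   .   .   .   .   .   .   .   .  44  46  45  41  40   .   .   .   .   .   .   .   .   .   .
   74   .   .   .   .   .   .   .   .   .  46  44  44  44  46   .   .   .   .   .   .   .   .   .   .
   66   .   .   .   .   .   .   .   .   .  45  47  44  46  44   .   .   .   .   .   .   .   .   .   .
   58   .   .   .   .   .   .   .   .  44  47  46  48  49  42   .   .   .   .   .   .  
[... 5519 characters left out ...]
  .
 -102   .   .   .   .   .   .   .   .   .   .   .   .  44   .   .   .   .   .   .  44  39   .   .   .
 -110   .   .   .   .   .   .   .   .   .   .   .   .   .   .   .   .   .   .  43  43   .   .   .   .
 -118   .   .  27   .   .   .   .   .   .   .   .   .   .   .   .   .   .   .   .   .   .   .   .   .
 -126   .   .   .   .   .   .   .   .   .   .   .   .   .   .   .   .   .   .   .   .   .   .   .   .
 -134   .   .   .   .   .   .   .   .   .   .   .   .   .   .   .   .   .   .   .   .   .   .   .   .
[0.63757475 0.28004497 0.25101588] [0.62547488 0.26835615 0.24641965] [0.64957769 0.29251592 0.25468067]
at [ 0.1864 -0.517   0.2179] t 0.1 d [ 69.75 -59.48  -8.09] w [-0.09 -0.   16.82]
```

```bash
python3 -c "
from h import *
go(.640,.279,.30,93)"
```

```text
at [ 0.1864 -0.517   0.2179] t 0.1 d [ 69.66 -59.52  -8.09] w [-7.000e-02 -7.000e-02 -7.318e+01]
```

>>> {"method": "step_arm", "body": {
  "deltas": [
    {"tx":5,"ty":-4,"tz":-8.1,"wz":-8,"jaw":-1},
    {"tx":69.7,"ty":-59.5,"tz":-8.1,"wz":-73.2},
    {"tx":69.7,"ty":-59.5,"tz":-8.1,"wz":-73.2},
    {"tx":69.7,"ty":-59.5,"tz":-8.1,"wz":-73.2},
    {"tx":69.7,"ty":-59.5,"tz":-8.1,"wz":-73.2},
    {"tx":69.7,"ty":-59.5,"tz":-8.1,"wz":-73.2},
    {"tx":69.7,"ty":-59.5,"tz":-8.1,"wz":-73.2},
    {"tx":69.7,"ty":-59.5,"tz":-8.1,"wz":-73.2},
    {"tx":69.7,"ty":-59.5,"tz":-8.1,"wz":-73.2},
    {"tx":69.7,"ty":-59.5,"tz":-8.1,"wz":-73.2},
    {"tx":69.7,"ty":-59.5,"tz":-8.1,"wz":-73.2},
    {"tx":69.7,"ty":-59.5,"tz":-8.1,"wz":-73.2},
    {"tx":69.7,"ty":-59.5,"tz":-8.1,"wz":-73.2},
    {"tx":69.7,"ty":-59.5,"tz":-8.1,"wz":-73.2},
    {"tx":69.7,"ty":-59.5,"tz":-8.1,"wz":-73.2},
    {"tx":69.7,"ty":-59.5,"tz":-8.1,"wz":-73.2},
    {"tx":69.7,"ty":-59.5,"tz":-8.1,"wz":-73.2},
    {"tx":69.7,"ty":-59.5,"tz":-8.1,"wz":-73.2},
    {"tx":69.7,"ty":-59.5,"tz":-8.1,"wz":-73.2},
    {"tx":69.7,"ty":-59.5,"tz":-8.1,"wz":-73.2}
  ]
}}

```text
schema error: expected keys tx, ty, tz, wx, wy, wz, jaw
```

```bash
python3 - <<'E'
from h import *
go(.640,.279,.214,93)
s=snapshot("scene"); save(s,"s1.png",(90,230,300,470),4.2)
E
```

```text
at [ 0.1864 -0.517   0.2179] t 0.1 d [ 69.66 -59.5    0.51] w [-7.000e-02 -7.000e-02 -7.318e+01]
```

View pics/s1.png

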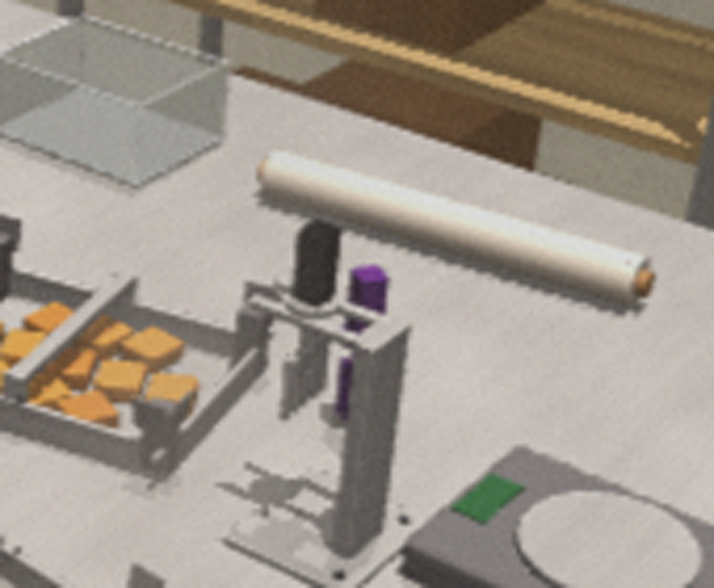

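The picture shows the black-handled rake hanging on the prongs (crop (317,265)), with the purple one standing behind it. The arm has not moved yet because each row needs every key.

>>> {"method": "step_arm", "body": {
  "deltas": [
    {"tx":5,"ty":-4,"tz":-8.1,"wx":0,"wy":0,"wz":-8,"jaw":-1},
    {"tx":69.7,"ty":-59.5,"tz":-8.1,"wx":0,"wy":0,"wz":-73.2,"jaw":-1},
    {"tx":69.7,"ty":-59.5,"tz":-8.1,"wx":0,"wy":0,"wz":-73.2,"jaw":-1},
    {"tx":69.7,"ty":-59.5,"tz":-8.1,"wx":0,"wy":0,"wz":-73.2,"jaw":-1},
    {"tx":69.7,"ty":-59.5,"tz":-8.1,"wx":0,"wy":0,"wz":-73.2,"jaw":-1},
    {"tx":69.7,"ty":-59.5,"tz":-8.1,"wx":0,"wy":0,"wz":-73.2,"jaw":-1},
    {"tx":69.7,"ty":-59.5,"tz":-8.1,"wx":0,"wy":0,"wz":-73.2,"jaw":-1},
    {"tx":69.7,"ty":-59.5,"tz":-8.1,"wx":0,"wy":0,"wz":-73.2,"jaw":-1},
    {"tx":69.7,"ty":-59.5,"tz":-8.1,"wx":0,"wy":0,"wz":-73.2,"jaw":-1},
    {"tx":69.7,"ty":-59.5,"tz":-8.1,"wx":0,"wy":0,"wz":-73.2,"jaw":-1},
    {"tx":69.7,"ty":-59.5,"tz":-8.1,"wx":0,"wy":0,"wz":-73.2,"jaw":-1},
    {"tx":69.7,"ty":-59.5,"tz":-8.1,"wx":0,"wy":0,"wz":-73.2,"jaw":-1},
    {"tx":69.7,"ty":-59.5,"tz":-8.1,"wx":0,"wy":0,"wz":-73.2,"jaw":-1},
    {"tx":69.7,"ty":-59.5,"tz":-8.1,"wx":0,"wy":0,"wz":-73.2,"jaw":-1},
    {"tx":69.7,"ty":-59.5,"tz":-8.1,"wx":0,"wy":0,"wz":-73.2,"jaw":-1},
    {"tx":69.7,"ty":-59.5,"tz":-8.1,"wx":0,"wy":0,"wz":-73.2,"jaw":-1},
    {"tx":69.7,"ty":-59.5,"tz":-8.1,"wx":0,"wy":0,"wz":-73.2,"jaw":-1},
    {"tx":69.7,"ty":-59.5,"tz":-8.1,"wx":0,"wy":0,"wz":-73.2,"jaw":-1},
    {"tx":69.7,"ty":-59.5,"tz":-8.1,"wx":0,"wy":0,"wz":-73.2,"jaw":-1}
  ]
}}

```text
t: 2.52
tool_pos: [0.6403, 0.2772, 0.3007]
tool_rot: [0.0, 0.689, 0.725, 0.0]
force: [-0.0, 0.1, 0.1]
grip_width: 1.0
grasp_force: 0.0
```

```bash
python3 - <<'E'
from h import *
go(.640,.279,.214,93)
s=snapshot("scene"); save(s,"s2.png",(50,250,300,500),3)
E
```

```text
at [0.6403 0.2772 0.3007] t 2.52 d [ 0.18 -0.03  8.67] w [ 0.06 -0.   -0.08]
```

View pics/s2.png

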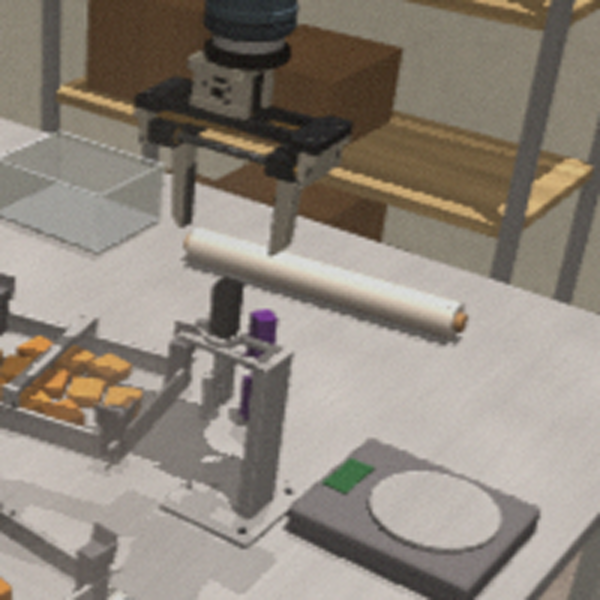

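The fingers, at crop (180,190) and (283,215), straddle the black handle at crop (227,305). I descend and close.

>>> {"method": "step_arm", "body": {
  "deltas": [
    {"tx":0.2,"ty":0,"tz":5,"wx":0,"wy":0,"wz":0,"jaw":-1},
    {"tx":0.2,"ty":0,"tz":8.7,"wx":0,"wy":0,"wz":0,"jaw":-1},
    {"tx":0.2,"ty":0,"tz":8.7,"wx":0,"wy":0,"wz":0,"jaw":-1},
    {"tx":0.2,"ty":0,"tz":8.7,"wx":0,"wy":0,"wz":0,"jaw":1},
    {"tx":0.2,"ty":0,"tz":8.7,"wx":0,"wy":0,"wz":0,"jaw":1},
    {"tx":0.2,"ty":0,"tz":8.7,"wx":0,"wy":0,"wz":0,"jaw":1},
    {"tx":0.2,"ty":0,"tz":8.7,"wx":0,"wy":0,"wz":0,"jaw":1},
    {"tx":0.2,"ty":0,"tz":8.7,"wx":0,"wy":0,"wz":0,"jaw":1},
    {"tx":0.2,"ty":0,"tz":8.7,"wx":0,"wy":0,"wz":0,"jaw":1},
    {"tx":0.2,"ty":0,"tz":8.7,"wx":0,"wy":0,"wz":0,"jaw":1}
  ],
  "squeeze": 55
}}

```text
t: 3.82
tool_pos: [0.6404, 0.2806, 0.2126]
tool_rot: [-0.0, 0.688, 0.725, -0.0]
force: [0.0, 0.5, 0.1]
grip_width: 0.298
grasp_force: 0.0
```

```bash
python3 - <<'E'
from h import *
go(.640,.279,.224,93); st=state(); print(st["force"],st["grip_width"])
for n in("top","scene"):
    s=snapshot(n); w=cloud(s).reshape(-1,3); c=s["pixels"].reshape(-1,3).max(1)
    Q=w[(w[:,2]>.183)&(w[:,2]<.192)&(w[:,0]>.6)&(w[:,0]<.76)&(w[:,1]>.2)&(w[:,1]<.34)]; print(n,cv2.minAreaRect((Q[:,:2]*1000).astype(np.float32)))
E
```

```text
at [0.6404 0.2806 0.2126] t 3.83 d [-0.16 -0.05 -1.14] w [-0.01 -0.    0.01]
[0.02318787 0.4503772  0.13894934] 0.2977077348399163
top ((652.3121337890625, 268.6596374511719), (20.6365966796875, 104.13783264160156), 89.0725326538086)
scene ((654.9830322265625, 280.9215393066406), (108.05518341064453, 49.554718017578125), 0.8546133041381836)
```

>>> {"method": "step_arm", "body": {
  "deltas": [
    {"tx":0,"ty":0,"tz":0,"wx":0,"wy":0,"wz":0,"jaw":1},
    {"tx":0,"ty":0,"tz":0,"wx":0,"wy":0,"wz":0,"jaw":1},
    {"tx":0,"ty":0,"tz":0,"wx":0,"wy":0,"wz":0,"jaw":1},
    {"tx":0,"ty":0,"tz":0,"wx":0,"wy":0,"wz":0,"jaw":1},
    {"tx":0,"ty":0,"tz":-0.6,"wx":0,"wy":0,"wz":0,"jaw":1},
    {"tx":0,"ty":0,"tz":-1.2,"wx":0,"wy":0,"wz":0,"jaw":1},
    {"tx":0,"ty":0,"tz":-1.2,"wx":0,"wy":0,"wz":0,"jaw":1}
  ]
}}

```text
t: 4.8
tool_pos: [0.6407, 0.2807, 0.2256]
tool_rot: [0.0, 0.688, 0.725, 0.001]
force: [0.8, 0.5, -2.0]
grip_width: 0.253
grasp_force: 55.0
```

```bash
python3 - <<'E'
from h import *
st=state(); print(st["t"],st["tool_pos"],st["force"],st["grip_width"],st["grasp_force"])
s=snapshot("scene"); save(s,"s3.png",(110,240,320,450),4.4)
E
```

```text
4.8 [0.64072816 0.28070489 0.22560146] [ 0.79496967  0.53886251 -2.04983101] 0.2525229382073422 54.99316692352295
```

View pics/s3.png

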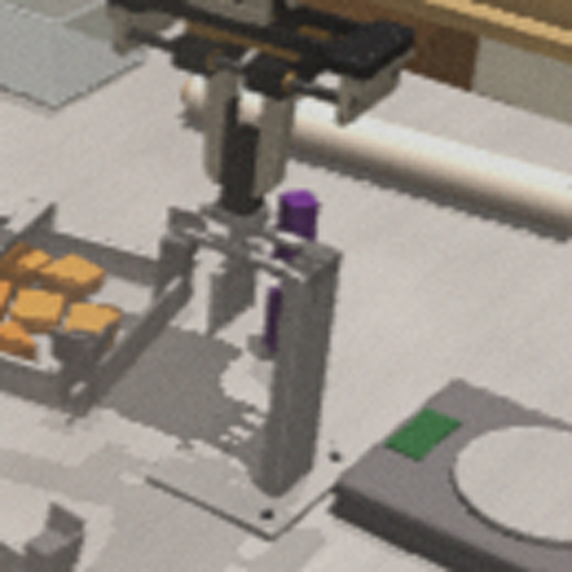

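Rake held and lifted clear of the prongs (crop (240,190)). I draw it out level.

>>> {"method": "step_arm", "body": {
  "deltas": [
    {"tx":0,"ty":-3,"tz":0,"wx":0,"wy":0,"wz":0,"jaw":1},
    {"tx":0,"ty":-6,"tz":0,"wx":0,"wy":0,"wz":0,"jaw":1},
    {"tx":0,"ty":-9,"tz":0,"wx":0,"wy":0,"wz":0,"jaw":1},
    {"tx":0,"ty":-12,"tz":0,"wx":0,"wy":0,"wz":0,"jaw":1},
    {"tx":0,"ty":-12,"tz":0,"wx":0,"wy":0,"wz":0,"jaw":1}
  ]
}}

```text
t: 5.48
tool_pos: [0.5186, 0.2744, 0.2251]
tool_rot: [-0.0, 0.688, 0.726, -0.0]
force: [1.2, 0.3, -2.2]
grip_width: 0.255
grasp_force: 55.0
```

```bash
cat >> h.py <<'E'
def gb(xb,yb,tip,dyaw=0):
    "rake tip to bed coords (mm), tip height mm"
    p=frombed(np.array([xb,yb])/1000); go(p[0]+.003,p[1],tip/1000+.1066,85.5+dyaw)
E
python3 - <<'E'
from h import *
st=state(); print(st["force"],st["grip_width"])
s=snapshot("scene");t=snapshot("top"); 
im=np.zeros((600,800,3),np.uint8); a=cv2.resize(s["pixels"][110:240,310:440,::-1],None,fx=3,fy=3);b=cv2.resize(t["pixels"][120:240,200:330,::-1],None,fx=3,fy=3)
im[:390,:390]=a; im[:360,400:790]=b; cv2.imwrite("pics/c4.png",im)
for x,y,z in [(-98,48,100),(-98,48,52),(10,48,52)]: gb(x,y,z)
for n,s in(("top",t),("scene",s)):
    w=cloud(s).reshape(-1,3)
    Q=w[(w[:,2]>.184)&(w[:,2]<.193)&(w[:,0]>.6)&(w[:,0]<.76)&(w[:,1]>.2)&(w[:,1]<.34)]; print(n,cv2.minAreaRect((Q[:,:2]*1000).astype(np.float32)))
E
```

```text
[ 1.22848226  0.29084845 -2.23521864] 0.2554426831054011
at [0.5209 0.2744 0.2251] t 5.58 d [-23.94  -9.66   1.83] w [ 0.07 -0.01  7.53]
at [0.5209 0.2744 0.2251] t 5.58 d [-23.94  -9.67   6.63] w [ 0.07 -0.01  7.53]
at [0.5209 0.2744 0.2251] t 5.58 d [-25.35   1.04   6.64] w [ 0.07 -0.01  7.53]
top ((651.8681640625, 281.4883117675781), (48.05118942260742, 103.40380859375), 89.80299377441406)
scene ((654.9801635742188, 281.362060546875), (108.024169921875, 50.72836685180664), 0.6780356764793396)
```

View pics/c4.png

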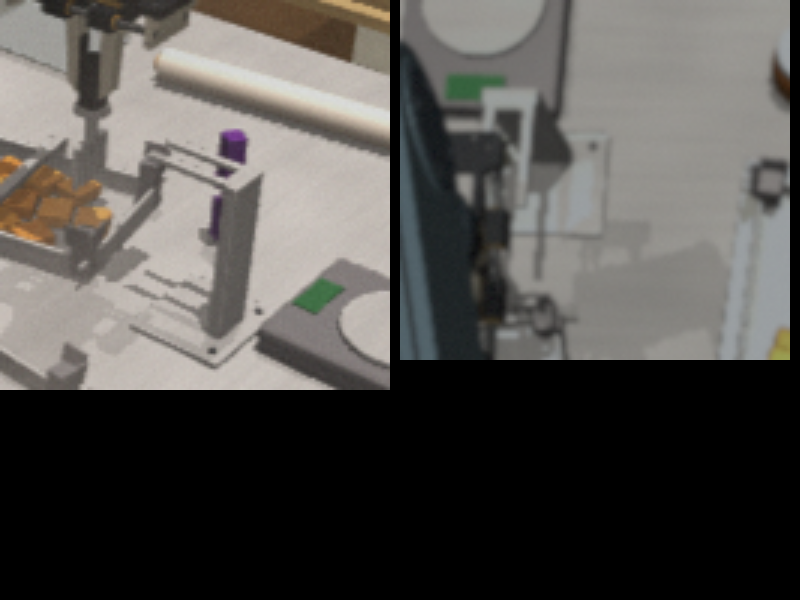

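The rake is clear of the rack, whose prongs are empty at crop (195,165). Next I push the top chunk of the y=+48 column.

>>> {"method": "step_arm", "body": {
  "deltas": [
    {"tx":-6,"ty":-2.5,"tz":0,"wx":0,"wy":0,"wz":2,"jaw":1},
    {"tx":-23.9,"ty":-9.7,"tz":1.8,"wx":0,"wy":0,"wz":7.5,"jaw":1},
    {"tx":-23.9,"ty":-9.7,"tz":1.8,"wx":0,"wy":0,"wz":7.5,"jaw":1},
    {"tx":-23.9,"ty":-9.7,"tz":1.8,"wx":0,"wy":0,"wz":7.5,"jaw":1},
    {"tx":-23.9,"ty":-9.7,"tz":1.8,"wx":0,"wy":0,"wz":7.5,"jaw":1},
    {"tx":-23.9,"ty":-9.7,"tz":4.2,"wx":0,"wy":0,"wz":7.5,"jaw":1},
    {"tx":-23.9,"ty":-9.7,"tz":6.6,"wx":0,"wy":0,"wz":7.5,"jaw":1},
    {"tx":-23.9,"ty":-9.7,"tz":6.6,"wx":0,"wy":0,"wz":7.5,"jaw":1},
    {"tx":-24.1,"ty":-8.2,"tz":6.6,"wx":0,"wy":0,"wz":7.5,"jaw":1},
    {"tx":-24.3,"ty":-6.7,"tz":6.6,"wx":0,"wy":0,"wz":7.5,"jaw":1},
    {"tx":-24.5,"ty":-5.2,"tz":6.6,"wx":0,"wy":0,"wz":7.5,"jaw":1},
    {"tx":-24.7,"ty":-3.7,"tz":6.6,"wx":0,"wy":0,"wz":7.5,"jaw":1},
    {"tx":-24.9,"ty":-2.5,"tz":6.6,"wx":0,"wy":0,"wz":7.5,"jaw":1},
    {"tx":-24.9,"ty":-2,"tz":6.6,"wx":0,"wy":0,"wz":7.5,"jaw":1},
    {"tx":-24.9,"ty":-2,"tz":6.6,"wx":0,"wy":0,"wz":7.5,"jaw":1}
  ]
}}

```text
t: 7.45
tool_pos: [0.5138, 0.0246, 0.1585]
tool_rot: [-0.0, 0.734, 0.679, -0.0]
force: [-0.8, 0.8, -2.8]
grip_width: 0.254
grasp_force: 55.0
```

```bash
python3 - <<'E'
from h import *
st=state(); print(st["t"],st["force"],st["grip_width"])
s=snapshot("scene"); save(s,"s5.png",(160,300,200,370),4)
grid(s,(160,300,200,370))
gb(-20,48,52)
E
```

```text
7.45 [-0.79038059  0.75216979 -2.76179448] 0.2536531249896394
       90  82  74  66  58  50  42  34  26  18  10   2  -6 -14 -22 -30 -38 -46 -54 -62 -70 -78 -86 -94
  130   .   .   .   .   .   .   .   .   .   .   .   .   .   .   .   .   .   .   .   .   .   .   .   .
  122   .   .   .   .   .   .   .   .   .   .   .   .   .   .   .   .   .   .   .   .   .   .   .   .
  114   .   .   .   .   .   .   .   .   .   .   .   .   .   .   .   .   .   .   .   .   .   .   .   .
  106   .   .   .   .   .   .   .   .   .   .   .   .   .   .   .   .   .   .   .   .   .   .   .   .
   98   .   .   .   .   .   .   .   .   .   .   .   .   .   .   .   .   .   .   .   .   .   .   .   .
   90   .   .   .   .   .   .   .   .   .  43  43  42  42  43   .   .   .   .   .   .   .   .   .   .
   82   .   .   .   .   .   .   .   .   .  46  46  44  46  46  40   .   .   .   .   .   .   .   .   .
   74   .   .   .   .   .   .   .   .  41  46  45  45  44  44  42   .   .   .   .   .   .   .   .   .
   66   .   .   .   .   .   .   .   .  41  45  46  45  45  47   .   .   .   .   .   .   .   .   .   .
   58   .   .   . 
[... 1907 characters left out ...]
   .   .   .
  -94   .   .   .  44  44  44  43   .   .   .   .   .  42   .   .   .   .   .   .  42  43   .   .   .
 -102   .   .   .   .   .   .   .   .   .   .   .   .  44   .   .   .   .   .   .  44  39   .   .   .
 -110   .   .   .   .   .   .   .   .   .   .   .   .  41   .   .   .   .   .  43  44   .   .   .   .
 -118   .   .   .   .   .   .   .   .   .   .   .   .   .   .   .   .   .   .   .   .   .   .   .   .
 -126   .   .   .   .   .   .   .   .   .   .   .   .   .   .   .   .   .   .   .   .   .   .   .   .
 -134   .   .   .   .   .   .   .   .   .   .   .   .   .   .   .   .   .   .   .   .   .   .   .   .
at [0.5134 0.0247 0.1585] t 7.5 d [-0.04  0.14 -0.01] w [-0.03 -0.01  0.02]
```

View pics/s5.png

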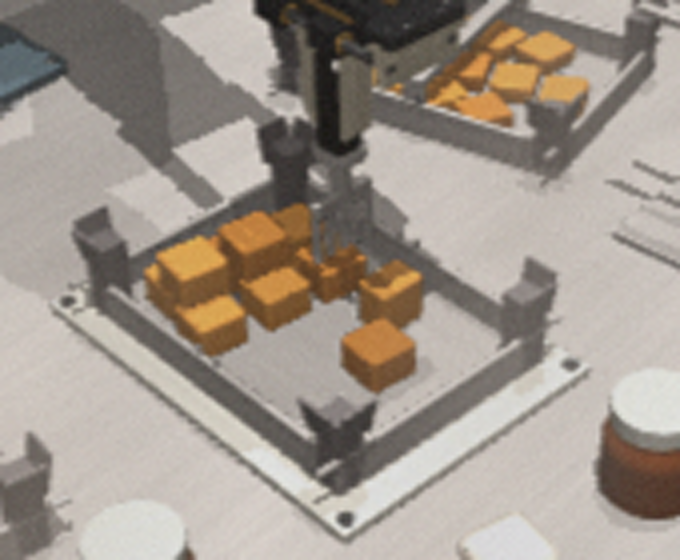

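The chunk stands on its side at about bed x≈33, y≈48 (crop (390,295)), clear of the front row. I lower the rake behind it, push it to x≈90, then move to column 3.

>>> {"method": "step_arm", "body": {
  "deltas": [
    {"tx":0.2,"ty":2.3,"tz":0,"wx":0,"wy":0,"wz":0,"jaw":1},
    {"tx":0.2,"ty":2.3,"tz":0,"wx":0,"wy":0,"wz":0,"jaw":1},
    {"tx":0.2,"ty":2.3,"tz":2,"wx":0,"wy":0,"wz":0,"jaw":1},
    {"tx":0.2,"ty":2.3,"tz":3.4,"wx":0,"wy":0,"wz":0,"jaw":1},
    {"tx":0.2,"ty":3.5,"tz":3.4,"wx":0,"wy":0,"wz":0,"jaw":1},
    {"tx":0.2,"ty":5,"tz":3.4,"wx":0,"wy":0,"wz":0,"jaw":1},
    {"tx":0.2,"ty":6.5,"tz":3.4,"wx":0,"wy":0,"wz":0,"jaw":1},
    {"tx":0.2,"ty":8,"tz":3.4,"wx":0,"wy":0,"wz":0,"jaw":1},
    {"tx":0.2,"ty":9,"tz":3.4,"wx":0,"wy":0,"wz":0,"jaw":1},
    {"tx":0.2,"ty":9.1,"tz":3.4,"wx":0,"wy":0,"wz":0,"jaw":1},
    {"tx":0.2,"ty":8.5,"tz":3,"wx":0,"wy":0,"wz":0,"jaw":1},
    {"tx":0.2,"ty":8,"tz":-4,"wx":0,"wy":0,"wz":0,"jaw":1},
    {"tx":0.2,"ty":8,"tz":-4,"wx":0,"wy":0,"wz":0,"jaw":1},
    {"tx":-9.6,"ty":-8.1,"tz":-4,"wx":0,"wy":0,"wz":0,"jaw":1},
    {"tx":-9.6,"ty":-8.1,"tz":-4,"wx":0,"wy":0,"wz":0,"jaw":1},
    {"tx":-9.6,"ty":-8.1,"tz":-4,"wx":0,"wy":0,"wz":0,"jaw":1},
    {"tx":-9.6,"ty":-8.1,"tz":-4,"wx":0,"wy":0,"wz":0,"jaw":1},
    {"tx":-9.6,"ty":-8.1,"tz":-4,"wx":0,"wy":0,"wz":0,"jaw":1}
  ]
}}

```text
t: 9.75
tool_pos: [0.4254, -0.0649, 0.1989]
tool_rot: [0.001, 0.735, 0.678, 0.0]
force: [1.0, -0.3, -2.2]
grip_width: 0.253
grasp_force: 55.0
```

```bash
python3 - <<'E'
from h import *
st=state(); print(st["t"],st["force"],st["grip_width"])
s=snapshot("scene"); grid(s,(160,300,200,370))
gb(-102,-48,90); gb(-102,-48,52); gb(-20,-48,52)
E
```

```text
9.75 [ 0.96910526 -0.30350115 -2.16720975] 0.2532386635288403
       90  82  74  66  58  50  42  34  26  18  10   2  -6 -14 -22 -30 -38 -46 -54 -62 -70 -78 -86 -94
  130   .   .   .   .   .   .   .   .   .   .   .   .   .   .   .   .   .   .   .   .   .   .   .   .
  122   .   .   .   .   .   .   .   .   .   .   .   .   .   .   .   .   .   .   .   .   .   .   .   .
  114   .   .   .   .   .   .   .   .  50   .   .   .  35   .   .   .   .   .   .   .   .   .   .   .
  106   .   .   .  54  54  56  53  57  55   .   .  44  46  27   .   .   .   .   .   .   .   .   .   .
   98   .   .   .  55  54  52  54  56  46   .  43  43  44  47  41   .   .   .   .   .   .   .   .   .
   90   .   .   .  54  56  54  54  55  53  39  46  44  44  46  45  44   .   .   .   .   .   .   .   .
   82   .   .   .  56  53  53  54  54   .  42  46  43  44  45  47  41   .   .   .   .   .   .   .   .
   74   .   .   .   .   .   .   .   .   .  40  44  45  45  45  42   .   .   .   .   .   .   .   .   .
   66   .   .   .   .   .   .   .   .   .   .  42  44  44  45   .   .   .   .   .   .   .   .   .   .
   58   .   .   . 
[... 2059 characters left out ...]
   .   .   .   .  45   .   .   .   .   .   .  46  42   .   .   .
 -110   .   .   .   .   .   .   .   .   .   .   .   .   .   .   .   .   .   .   .  43   .   .   .   .
 -118   .  23   .   .   .   .   .   .   .   .   .   .   .   .   .   .   .   .   .   .   .   .   .   .
 -126   .   .   .   .   .   .   .   .   .   .   .   .   .   .   .   .   .   .   .   .   .   .   .   .
 -134   .   .   .   .   .   .   .   .   .   .   .   .   .   .   .   .   .   .   .   .   .   .   .   .
at [ 0.426  -0.0647  0.1989] t 9.8 d [-0.05 -0.04  0.23] w [0.08 0.01 0.01]
at [ 0.426  -0.0647  0.1989] t 9.8 d [-0.04 -0.05  4.03] w [0.08 0.01 0.01]
at [ 0.426  -0.0647  0.1989] t 9.8 d [-0.05  8.15  4.04] w [0.08 0.01 0.01]
```

>>> {"method": "step_arm", "body": {
  "deltas": [
    {"tx":0,"ty":0,"tz":2,"wx":0,"wy":0,"wz":0,"jaw":1},
    {"tx":0,"ty":0,"tz":4,"wx":0,"wy":0,"wz":0,"jaw":1},
    {"tx":0,"ty":0,"tz":4,"wx":0,"wy":0,"wz":0,"jaw":1},
    {"tx":0,"ty":1.5,"tz":4,"wx":0,"wy":0,"wz":0,"jaw":1},
    {"tx":0,"ty":3,"tz":4,"wx":0,"wy":0,"wz":0,"jaw":1},
    {"tx":0,"ty":4.5,"tz":4,"wx":0,"wy":0,"wz":0,"jaw":1},
    {"tx":0,"ty":6,"tz":4,"wx":0,"wy":0,"wz":0,"jaw":1},
    {"tx":0,"ty":7.5,"tz":4,"wx":0,"wy":0,"wz":0,"jaw":1},
    {"tx":0,"ty":8.1,"tz":4,"wx":0,"wy":0,"wz":0,"jaw":1},
    {"tx":0,"ty":8.1,"tz":4,"wx":0,"wy":0,"wz":0,"jaw":1}
  ]
}}

```text
t: 11.05
tool_pos: [0.5064, -0.0711, 0.1585]
tool_rot: [-0.0, 0.734, 0.679, -0.0]
force: [-0.7, 0.3, -3.1]
grip_width: 0.258
grasp_force: 55.0
```

```bash
python3 - <<'E'
from h import *
st=state(); print(st["t"],st["force"],st["grip_width"])
s=snapshot("scene"); grid(s,(160,300,200,370))
gb(0,-50,52)
E
```

```text
11.05 [-0.66585134  0.31361425 -3.09330454] 0.25785668966839753
       90  82  74  66  58  50  42  34  26  18  10   2  -6 -14 -22 -30 -38 -46 -54 -62 -70 -78 -86 -94
  130   .   .   .   .   .   .   .   .   .   .   .   .   .   .   .   .   .   .   .   .   .   .   .   .
  122   .   .   .   .   .   .   .   .   .   .   .   .   .   .   .   .   .   .   .   .   .   .   .   .
  114   .   .   .   .  55  51   .   .   .   .   .   .   .   .   .   .   .   .   .   .   .   .   .   .
  106   .   .   .  53  53  55  56  55  49   .   .  46  44  45   .   .   .   .   .   .   .   .   .   .
   98   .   .   .  53  54  55  53  56  51   .  44  44  44  45  41   .   .   .   .   .   .   .   .   .
   90   .   .   .  54  54  55  55  54  50  38  45  43  45  43  43  41   .   .   .   .   .   .   .   .
   82   .   .   .  52  54  53  54  53   .  44  44  44  45  45  44  39   .   .   .   .   .   .   .   .
   74   .   .   .   .   .   .   .   .   .  42  44  46  47  46  44   .   .   .   .   .   .   .   .   .
   66   .   .   .   .   .   .   .   .   .   .   .  44  45  46   .   .   .   .   .   .   .   .   .   .
   58   .   .   
[... 1913 characters left out ...]
   .   .
  -94   .   .   .  42  42  45  44  41   .   .   .  42  44  47   .  43  46  46  45  44  39   .   .   .
 -102   .   .   .   .   .   .   .   .   .   .  41  43  45  45   .  42  42  44  43  45  43   .   .   .
 -110   .  25   .   .   .   .   .   .   .   .   .   .  40   .   .   .  41  42  44  40   .   .   .   .
 -118   .   .   .   .   .   .   .   .   .   .   .   .   .   .   .   .   .   .   .   .   .   .   .   .
 -126   .   .   .   .   .   .   .   .   .   .   .   .   .   .   .   .   .   .   .   .   .   .   .   .
 -134   .   .   .   .   .   .   .   .   .   .   .   .   .   .   .   .   .   .   .   .   .   .   .   .
at [ 0.5059 -0.071   0.1584] t 11.1 d [-0.25  2.14 -0.02] w [-0.04 -0.01  0.02]
```

>>> {"method": "step_arm", "body": {
  "deltas": [
    {"tx":-0.2,"ty":0.8,"tz":0.5,"wx":0,"wy":0,"wz":0,"jaw":1},
    {"tx":-0.4,"ty":1.9,"tz":0.5,"wx":0,"wy":0,"wz":0,"jaw":1},
    {"tx":-0.4,"ty":2.9,"tz":0.5,"wx":0,"wy":0,"wz":0,"jaw":1},
    {"tx":-0.4,"ty":2.9,"tz":0.5,"wx":0,"wy":0,"wz":0,"jaw":1},
    {"tx":-0.4,"ty":2.1,"tz":0.5,"wx":0,"wy":0,"wz":0,"jaw":1},
    {"tx":-0.4,"ty":2.1,"tz":0.5,"wx":0,"wy":0,"wz":0,"jaw":1},
    {"tx":-0.4,"ty":2.1,"tz":2.2,"wx":0,"wy":0,"wz":0,"jaw":1},
    {"tx":-0.4,"ty":2.1,"tz":3.4,"wx":0,"wy":0,"wz":0,"jaw":1},
    {"tx":-0.4,"ty":3.5,"tz":3.4,"wx":0,"wy":0,"wz":0,"jaw":1},
    {"tx":-0.4,"ty":5,"tz":3.4,"wx":0,"wy":0,"wz":0,"jaw":1},
    {"tx":-0.4,"ty":6.5,"tz":3.4,"wx":0,"wy":0,"wz":0,"jaw":1},
    {"tx":-0.4,"ty":8,"tz":3.4,"wx":0,"wy":0,"wz":0,"jaw":1},
    {"tx":-0.4,"ty":9,"tz":3.4,"wx":0,"wy":0,"wz":0,"jaw":1},
    {"tx":-0.4,"ty":9.2,"tz":3.4,"wx":0,"wy":0,"wz":0,"jaw":1},
    {"tx":-0.4,"ty":8.5,"tz":3,"wx":0,"wy":0,"wz":0,"jaw":1},
    {"tx":-0.4,"ty":8,"tz":-4,"wx":0,"wy":0,"wz":0,"jaw":1},
    {"tx":-0.4,"ty":8,"tz":-4,"wx":0,"wy":0,"wz":0,"jaw":1},
    {"tx":-0.4,"ty":3,"tz":-5,"wx":0,"wy":0,"wz":0,"jaw":1},
    {"tx":4.8,"ty":-6,"tz":-5,"wx":0,"wy":0,"wz":0,"jaw":1},
    {"tx":4.8,"ty":-6,"tz":-5,"wx":0,"wy":0,"wz":0,"jaw":1}
  ]
}}

```text
t: 13.6
tool_pos: [0.4467, -0.0173, 0.208]
tool_rot: [-0.001, 0.734, 0.679, -0.0]
force: [0.9, -0.5, -1.6]
grip_width: 0.255
grasp_force: 55.0
```

```bash
python3 - <<'E'
from h import *
st=state(); print(st["t"],st["force"],st["grip_width"])
s=snapshot("scene"); grid(s,(160,300,200,370)); save(s,"s6.png",(160,300,200,370),4)
gb(-75,5,52)
E
```

```text
13.6 [ 0.89780823 -0.46830801 -1.57857497] 0.25505445059435444
       90  82  74  66  58  50  42  34  26  18  10   2  -6 -14 -22 -30 -38 -46 -54 -62 -70 -78 -86 -94
  130   .   .   .   .   .   .   .   .   .   .   .   .   .   .   .   .   .   .   .   .   .   .   .   .
  122   .   .   .   .   .   .   .   .   .   .   .   .   .   .   .   .   .   .   .   .   .   .  72   .
  114   .   .   .   .   .   .  50   .   .   .   .   .   .   .   .   .  50   .   .   .   .   .   .   .
  106   .   .   .  55  54  54  54  53  48   .   .  44  43  38   .  52  53  55  55  51   .   .   .   .
   98   .   .   .  53  55  54  56  53  53   .  46  45  45  44  42  50  54  53  55  56  54   .   .   .
   90   .   .   .  56  54  54  53  55  54  44  43  46  44  44  43  50  56  56  54  55  56  52   .   .
   82   .   .   .  54  56  53  52  55   .  44  47  44  44  44  45   .  55  52  53  52  53   .   .   .
   74   .   .   .   .   .   .   .   .   .  41  45  44  46  47  36   .   .   .   .   .   .   .   .   .
   66   .   .   .   .   .   .   .   .   .   .  42  43  46  43   .   .   .   .   .   .   .   .   .   .
   58   .   .   .
[... 1910 characters left out ...]
 .   .   .
  -94   .   .  40  43  44  45  44  42   .  44  45  45  44  42   .  45  45  45  44  46  38   .   .   .
 -102   .   .   .   .   .   .   .   .  39  42  42  42  44  44   .  45  44  46  44  44  41   .   .   .
 -110   .   .   .   .   .   .   .   .   .   .   .   .  39   .   .   .  39  44  43  40   .   .   .   .
 -118   .  22   .   .   .   .   .   .   .   .   .   .   .   .   .   .   .   .   .   .   .   .   .   .
 -126   .   .   .   .   .   .   .   .   .   .   .   .   .   .   .   .   .   .   .   .   .   .   .   .
 -134   .   .   .   .   .   .   .   .   .   .   .   .   .   .   .   .   .   .   .   .   .   .   .   .
at [ 0.4425 -0.0144  0.2077] t 13.65 d [0.09 1.44 4.9 ] w [-0.35 -0.14  0.07]
```

View pics/s6.png

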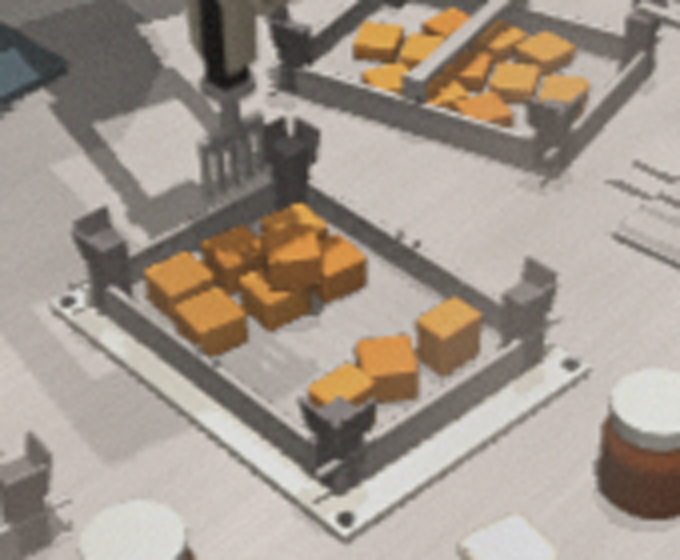

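Side columns are done. The middle top chunk (crop (297,258)) lies rotated on the front-middle chunk, and I push it off.

>>> {"method": "step_arm", "body": {
  "deltas": [
    {"tx":0.3,"ty":0,"tz":3,"wx":0,"wy":0,"wz":0,"jaw":1},
    {"tx":0.3,"ty":0,"tz":4.9,"wx":0,"wy":0,"wz":0,"jaw":1},
    {"tx":0.3,"ty":0,"tz":4.9,"wx":0,"wy":0,"wz":0,"jaw":1},
    {"tx":0.3,"ty":2,"tz":4.9,"wx":0,"wy":0,"wz":0,"jaw":1},
    {"tx":0.3,"ty":3.5,"tz":4.9,"wx":0,"wy":0,"wz":0,"jaw":1},
    {"tx":0.3,"ty":5,"tz":4.9,"wx":0,"wy":0,"wz":0,"jaw":1},
    {"tx":0.3,"ty":6.5,"tz":4.9,"wx":0,"wy":0,"wz":0,"jaw":1},
    {"tx":0.3,"ty":7.7,"tz":4.9,"wx":0,"wy":0,"wz":0,"jaw":1},
    {"tx":0.3,"ty":7.7,"tz":4.9,"wx":0,"wy":0,"wz":0,"jaw":1}
  ]
}}

```text
t: 14.78
tool_pos: [0.5279, -0.0217, 0.1595]
tool_rot: [-0.0, 0.734, 0.679, -0.0]
force: [0.2, -0.1, -2.5]
grip_width: 0.26
grasp_force: 55.0
```

```bash
python3 - <<'E'
from h import *
st=state(); print(st["t"],st["force"],st["grip_width"])
s=snapshot("scene"); grid(s,(160,300,200,370))
gb(0,8,52)
E
```

```text
14.775 [ 0.17170249 -0.12505738 -2.48748004] 0.2596936327471803
       90  82  74  66  58  50  42  34  26  18  10   2  -6 -14 -22 -30 -38 -46 -54 -62 -70 -78 -86 -94
  130   .   .   .   .   .   .   .   .   .   .   .   .   .   .   .   .   .   .   .   .   .   .   .   .
  122   .   .   .   .   .   .   .   .   .   .   .   .   .   .   .   .   .   .   .   .   .   .  73   .
  114   .   .   .   .   .   .   .  24  37   .   .  45  44   .   .   .   .  53   .   .   .   .   .   .
  106   .   .   .  55  56  53  54  54  54   .   .  43  41  42   .   .  55  56  53  54   .   .   .   .
   98   .   .   .  54  53  53  53 286  56   .  43  45  45  46  43  52  53  56  55  55  55   .   .   .
   90   .   .   .  53  57  55  56 286  55  43  47  46  44  46  45   .  54  56  56  57  55   .   .   .
   82   .   .   .  53  52  55  56  54   .  44  45  46  48  44  43   .  52  53  53  53  53   .   .   .
   74   .   .   .   .   .   .   .   .   .  42  43  45  48  44  35   .   .   .   .   .   .   .   .   .
   66   .   .   .   .   .   .   .   .   .   .  41  44  43  44   .   .   .   .   .   .   .   .   .   .
   58   .   .   
[... 1911 characters left out ...]
 .   .   .
  -94   .   .   .   .  45  44  45  42   .  44  46  44  44  44   .  45  45  43  45  46  45   .   .   .
 -102   .   .   .   .   .   .   .   .   .  43  45  45  45  44   .  44  45  49  45  46  42   .   .   .
 -110   .  25   .   .   .   .   .   .   .   .   .   .   .   .   .  40  42  41   .  42   .   .   .   .
 -118   .   .   .   .   .   .   .   .   .   .   .   .   .   .   .   .   .   .   .   .   .   .   .   .
 -126   .   .   .   .   .   .   .   .   .   .   .   .   .   .   .   .   .   .   .   .   .   .   .   .
 -134   .   .   .   .   .   .   .   .   .   .   .   .   .   .   .   .   .   .   .   .   .   .   .   .
at [ 0.5271 -0.0216  0.1594] t 14.82 d [0.46 0.42 0.08] w [-0.05 -0.01  0.03]
```

>>> {"method": "step_arm", "body": {
  "deltas": [
    {"tx":0,"ty":0,"tz":-4,"wx":0,"wy":0,"wz":0,"jaw":1},
    {"tx":1,"ty":0,"tz":-8,"wx":0,"wy":0,"wz":0,"jaw":1},
    {"tx":30,"ty":0,"tz":-8,"wx":0,"wy":0,"wz":0,"jaw":1},
    {"tx":30,"ty":0,"tz":-8,"wx":0,"wy":0,"wz":0,"jaw":1},
    {"tx":30,"ty":0,"tz":-8,"wx":0,"wy":0,"wz":0,"jaw":1},
    {"tx":30,"ty":0,"tz":-8,"wx":0,"wy":0,"wz":0,"jaw":1},
    {"tx":30,"ty":0,"tz":-8,"wx":0,"wy":0,"wz":0,"jaw":1},
    {"tx":30,"ty":0,"tz":-8,"wx":0,"wy":0,"wz":0,"jaw":1}
  ]
}}

```text
t: 15.82
tool_pos: [0.5494, 0.2803, 0.2391]
tool_rot: [-0.001, 0.733, 0.68, -0.0]
force: [-0.3, -0.6, -2.7]
grip_width: 0.253
grasp_force: 55.0
```

```bash
python3 - <<'E'
from h import *
s=snapshot("top"); grid(s); save(s,"t7.png",(165,300,290,410),4.4)
gb(-62,52,100)
E
```

```text
90  82  74  66  58  50  42  34  26  18  10   2  -6 -14 -22 -30 -38 -46 -54 -62 -70 -78 -86 -94
  130   .   .   .   .   .   .   .   .   .   .   .   .   .   .   .   .   .   .   .   .   .   .   .   .
  122   .   .   .   .   .   .   .   .   .   .   .   .   .   .   .   .   .   .   .   .   .   .   .   .
  114   .   .   .   .   .   .   .   .   .   .   .   .   .   .   .   .   .   .   .   .   .   .   .   .
  106   .   .   .   .   .  51  51   .   .   .   .  43   .   .   .   .   .   .   .  53   .   .   .   .
   98   .   .   .  52  54  56  56  53   .   .  41  47  46   .   .   .  55  55  55  54  53   .   .   .
   90   .   .   .  53  57  54  56  55   .  38  44  46  45  44  40  33  57  54  54  55  56   .   .   .
   82   .   .   .  55  55  55  56  54   .  43  44  46  46  45  44  44  54  54  57  55  57   .   .   .
   74   .   .   .  55  53  53  52  54   .  45  47  44  45  46  47   .  51  52  52  50   .   .   .   .
   66   .   .   .   .   .   .   .   .   .  35  43  47  46  44   .   .   .   .   .   .   .   .   .   .
   58   .   .   .   .   .   .   .   .   .   .   .  40  45   .   .   .   .   .   .   .  
[... 1843 characters left out ...]
  .   .
  -94   .   .  42  44  46  47  44   .   .  46  47  46  46  46   .  44  47  44  45  45   .   .   .   .
 -102   .   .   .   .  40  43  45   .   .  45  47  45  45  46   .  46  46  47  47  46   .   .   .   .
 -110   .   .   .   .   .   .   .   .   .   .  41  43  45   .   .  42  47  45  45  45   .   .   .   .
 -118   .   .   .   .   .   .   .   .   .   .   .   .   .   .   .   .   .   .   .   .   .   .   .   .
 -126   .   .   .   .   .   .   .   .   .   .   .   .   .   .   .   .   .   .   .   .   .   .   .   .
 -134   .   .   .   .   .   .   .   .   .   .   .   .   .   .   .   .   .   .   .   .   .   .   .   .
at [0.5496 0.2785 0.2391] t 15.88 d [-25.21  -5.74   3.28] w [-0.07  0.05  0.17]
```

View pics/t7.png

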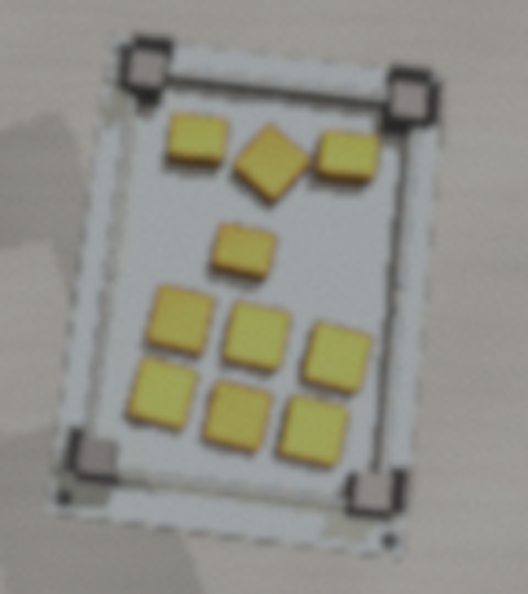

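All ten chunks are now single layer: back row around crop (165,392), (238,415), (315,430), front row (182,318), (257,335), (337,355), middle chunk (243,250), far three (197,138), (272,160), (348,155). To fill parts 5 and 2 I rotate the rake, push the middle chunk sideways to +y, then bring the lone chunk back and across to -y.

```bash
python3 -c "
from h import *
gb(20,-21,100,-90);gb(20,-21,18,-90);gb(20,24,18,-90)"
```

```text
at [0.5496 0.2785 0.2391] t 15.88 d [-32.53   2.44   3.27] w [-2.000e-02  9.000e-02  9.017e+01]
at [0.5496 0.2785 0.2391] t 15.88 d [-32.53   2.45  11.47] w [-2.000e-02  9.000e-02  9.017e+01]
at [0.5496 0.2785 0.2391] t 15.88 d [-28.03   2.46  11.47] w [-2.000e-02  9.000e-02  9.017e+01]
```

>>> {"method": "step_arm", "body": {
  "deltas": [
    {"tx":-32.5,"ty":2.4,"tz":3.3,"wx":0,"wy":0,"wz":90,"jaw":1},
    {"tx":-32.5,"ty":2.4,"tz":3.3,"wx":0,"wy":0,"wz":90,"jaw":1},
    {"tx":-32.5,"ty":2.4,"tz":3.3,"wx":0,"wy":0,"wz":90,"jaw":1},
    {"tx":-32.5,"ty":2.4,"tz":3.3,"wx":0,"wy":0,"wz":90,"jaw":1},
    {"tx":-32.5,"ty":2.4,"tz":3.3,"wx":0,"wy":0,"wz":90,"jaw":1},
    {"tx":-32.5,"ty":2.4,"tz":3.3,"wx":0,"wy":0,"wz":90,"jaw":1},
    {"tx":-32.5,"ty":2.4,"tz":3.3,"wx":0,"wy":0,"wz":90,"jaw":1},
    {"tx":-32.5,"ty":2.4,"tz":3.3,"wx":0,"wy":0,"wz":90,"jaw":1},
    {"tx":-32.5,"ty":2.4,"tz":3.3,"wx":0,"wy":0,"wz":90,"jaw":1},
    {"tx":-32.5,"ty":2.4,"tz":3.3,"wx":0,"wy":0,"wz":90,"jaw":1}
  ]
}}

```text
t: 17.12
tool_pos: [0.5481, -0.0497, 0.2068]
tool_rot: [0.0, 0.999, -0.04, -0.0]
force: [-0.2, 0.0, -2.7]
grip_width: 0.262
grasp_force: 55.0
```

```bash
python3 -c "
from h import *
gb(20,-21,100,-90);gb(20,-21,18,-90);gb(20,24,18,-90);gb(118,-2,80)"
```

```text
at [ 0.5481 -0.0497  0.2068] t 17.12 d [ 0.1  -0.2   0.02] w [ 0.02  0.02 -0.05]
at [ 0.5481 -0.0497  0.2068] t 17.12 d [ 0.1  -0.2   8.22] w [ 0.02  0.02 -0.05]
at [ 0.5481 -0.0497  0.2068] t 17.12 d [ 0.1  -4.7   8.22] w [ 0.02  0.02 -0.05]
at [ 0.5481 -0.0497  0.2068] t 17.12 d [ 9.9  -2.11  2.01] w [ 0.000e+00  4.000e-02 -9.005e+01]
```

>>> {"method": "step_arm", "body": {
  "deltas": [
    {"tx":0.1,"ty":0,"tz":4,"wx":0,"wy":0,"wz":0,"jaw":1},
    {"tx":0.1,"ty":0,"tz":8.2,"wx":0,"wy":0,"wz":0,"jaw":1},
    {"tx":0.1,"ty":0,"tz":8.2,"wx":0,"wy":0,"wz":0,"jaw":1},
    {"tx":0.1,"ty":-1.5,"tz":8.2,"wx":0,"wy":0,"wz":0,"jaw":1},
    {"tx":0.1,"ty":-3,"tz":8.2,"wx":0,"wy":0,"wz":0,"jaw":1},
    {"tx":0.1,"ty":-4.5,"tz":8.2,"wx":0,"wy":0,"wz":0,"jaw":1},
    {"tx":0.1,"ty":-4.5,"tz":8.2,"wx":0,"wy":0,"wz":0,"jaw":1},
    {"tx":0.1,"ty":-3.5,"tz":7,"wx":0,"wy":0,"wz":0,"jaw":1},
    {"tx":0.1,"ty":-3,"tz":1,"wx":0,"wy":0,"wz":0,"jaw":1},
    {"tx":9.9,"ty":-2.1,"tz":1,"wx":0,"wy":0,"wz":-90,"jaw":1},
    {"tx":9.9,"ty":-2.1,"tz":1,"wx":0,"wy":0,"wz":-90,"jaw":1},
    {"tx":9.9,"ty":-2.1,"tz":1,"wx":0,"wy":0,"wz":-90,"jaw":1},
    {"tx":9.9,"ty":-2.1,"tz":1,"wx":0,"wy":0,"wz":-90,"jaw":1},
    {"tx":9.9,"ty":-2.1,"tz":1,"wx":0,"wy":0,"wz":-90,"jaw":1},
    {"tx":9.9,"ty":-2.1,"tz":1,"wx":0,"wy":0,"wz":-90,"jaw":1},
    {"tx":9.9,"ty":-2.1,"tz":1,"wx":0,"wy":0,"wz":-90,"jaw":1},
    {"tx":9.9,"ty":-2.1,"tz":1,"wx":0,"wy":0,"wz":-90,"jaw":1},
    {"tx":9.9,"ty":-2.1,"tz":1,"wx":0,"wy":0,"wz":-90,"jaw":1},
    {"tx":9.9,"ty":-2.1,"tz":1,"wx":0,"wy":0,"wz":-90,"jaw":1}
  ]
}}

```text
t: 19.5
tool_pos: [0.6495, -0.0365, 0.1973]
tool_rot: [0.0, 0.735, 0.678, 0.0]
force: [-0.4, 0.7, -2.5]
grip_width: 0.252
grasp_force: 55.0
```

```bash
python3 - <<'E'
from h import *
print(state()["force"],state()["grip_width"])
s=snapshot("top"); b=snapshot("scene"); grid(b,(160,300,200,370))
im=np.zeros((590,800,3),np.uint8); x=cv2.resize(s["pixels"][165:300,290:410,::-1],None,fx=3,fy=3); im[:x.shape[0],:x.shape[1]]=x
y=cv2.resize(b["pixels"][160:300,210:350,::-1],None,fx=3.1,fy=3.1); im[:y.shape[0],362:362+y.shape[1]]=y; cv2.imwrite("pics/c8.png",im)
gb(118,-2,80); gb(118,-2,18)
E
```

```text
[-0.38581985  0.65107081 -2.53583879] 0.25186953233658566
       90  82  74  66  58  50  42  34  26  18  10   2  -6 -14 -22 -30 -38 -46 -54 -62 -70 -78 -86 -94
  130   .   .   .   .   .   .   .   .   .   .   . 319   .   . 312   .   .   .   .   .   .   .   .   .
  122   .   .   .   .   .   .   .   .   . 312 314  89   .   . 314  94   .   .   .   .   .   .  72   .
  114   .   .   .   .  48   .   .   .   .   .   .  29   .   . 311 293   .   .   .   .   .   .   .   .
  106   .   .   .  53  54  51  55  55  54   .  42  43  44 302 313 302 294  55  53  51   .   .   .   .
   98   .   .   .  55  53  54  55  54  52   .  44  43  46  45 313   .  54  56  55  57  55   .   .   .
   90   .   .   .  53  52  53  53  52  51  41  46  44  45  45 315   .  53  55  53  53  53   .   .   .
   82   .   .   .   .   .   .   .   .  22  44  45  43  43  45 312  51  53  54  54  56  53   .   .   .
   74   .   .   .   .   .   .   .   .   .   .  43  46  48  46  41   .   .   .   .   .   .   .   .   .
   66   .   .   .   .   .   .   .   .   .   .   .  43  46  43   .   .   .   .   .   .   .   .   .   .
   58   .   .   .   . 
[... 1987 characters left out ...]
44  44  44  44  37   .   .   .
 -102   .   .   .   .   .   .   .   .   .  42  43  44  44  42   .  44  44  45  44  45  35   .   .   .
 -110   .  25   .   .   .   .   .   .   .  37   .   .   .   .   .   .  41  43  43  42   .   .   .   .
 -118   .   .   .   .   .   .   .   .   .   .   .   .   .   .   .   .   .   .   .   .   .   .   .   .
 -126   .   .   .   .   .   .   .   .   .   .   .   .   .   .   .   .   .   .   .   .   .   .   .   .
 -134   .   .   .   .   .   .   .   .   .   .   .   .   .   .   .   .   .   .   .   .   .   .   .   .
at [ 0.6495 -0.0361  0.1971] t 19.6 d [-0.06 -0.1   1.05] w [ 0.03  0.01 -0.12]
at [ 0.6495 -0.0361  0.1971] t 19.6 d [-0.05 -0.1   7.25] w [ 0.03  0.01 -0.12]
```

View pics/c8.png

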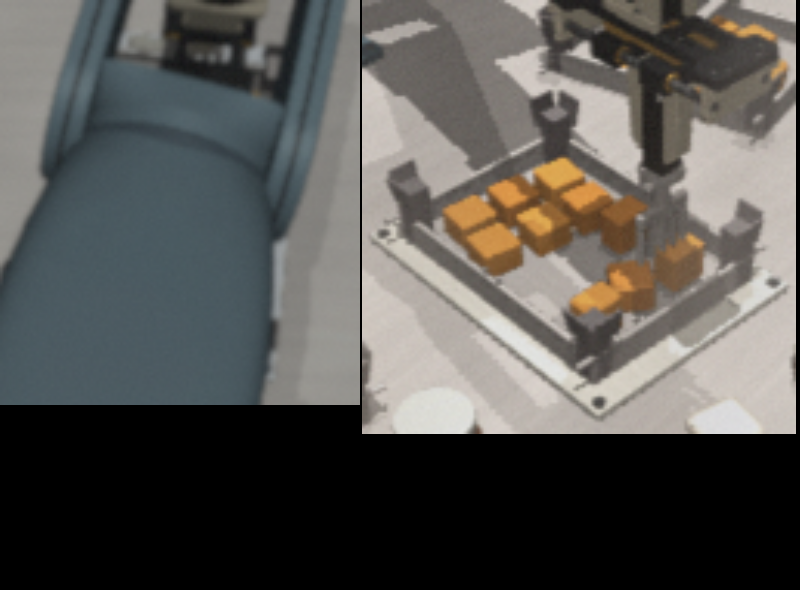

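>>> {"method": "step_arm", "body": {
  "deltas": [
    {"tx":-0.1,"ty":0,"tz":3.5,"wx":0,"wy":0,"wz":0,"jaw":1},
    {"tx":-0.1,"ty":0,"tz":7.2,"wx":0,"wy":0,"wz":0,"jaw":1},
    {"tx":-0.1,"ty":0,"tz":7.2,"wx":0,"wy":0,"wz":0,"jaw":1},
    {"tx":-0.1,"ty":-1.5,"tz":7.2,"wx":0,"wy":0,"wz":0,"jaw":1},
    {"tx":-0.1,"ty":-3,"tz":7.2,"wx":0,"wy":0,"wz":0,"jaw":1},
    {"tx":-0.1,"ty":-4.5,"tz":7.2,"wx":0,"wy":0,"wz":0,"jaw":1},
    {"tx":-0.1,"ty":-6,"tz":7.2,"wx":0,"wy":0,"wz":0,"jaw":1},
    {"tx":-0.1,"ty":-6.2,"tz":7.2,"wx":0,"wy":0,"wz":0,"jaw":1},
    {"tx":-0.1,"ty":-6.2,"tz":7.2,"wx":0,"wy":0,"wz":-9,"jaw":1},
    {"tx":-0.1,"ty":-6.2,"tz":7.2,"wx":0,"wy":0,"wz":-18,"jaw":1},
    {"tx":-0.1,"ty":-6.2,"tz":7.2,"wx":0,"wy":0,"wz":-27,"jaw":1},
    {"tx":-0.1,"ty":-6.2,"tz":7.2,"wx":0,"wy":0,"wz":-36,"jaw":1},
    {"tx":-0.1,"ty":-6.2,"tz":7.2,"wx":0,"wy":0,"wz":-45,"jaw":1},
    {"tx":-1,"ty":-7,"tz":7.2,"wx":0,"wy":0,"wz":-45,"jaw":1},
    {"tx":-2,"ty":-8,"tz":7.2,"wx":0,"wy":0,"wz":-45,"jaw":1},
    {"tx":-3,"ty":-8.8,"tz":7.2,"wx":0,"wy":0,"wz":-45,"jaw":1},
    {"tx":-3,"ty":-8.8,"tz":7.2,"wx":0,"wy":0,"wz":-45,"jaw":1}
  ]
}}

```text
t: 21.72
tool_pos: [0.5585, -0.0593, 0.1248]
tool_rot: [-0.0, 0.42, 0.908, -0.0]
force: [0.5, 0.2, -2.4]
grip_width: 0.255
grasp_force: 55.0
```

```bash
python3 - <<'E'
from h import *
print(state()["force"],state()["grip_width"],state()["t"])
b=snapshot("scene"); grid(b,(160,300,200,370))
gb(0,0,18,0)
E
```

```text
[ 0.54597507  0.2157349  -2.36970843] 0.25543881375427213 21.725
       90  82  74  66  58  50  42  34  26  18  10   2  -6 -14 -22 -30 -38 -46 -54 -62 -70 -78 -86 -94
  130   .   .   .   .   .   .   .   .   .   .   .   .   .   .   .   .   .   .   .   .   .   .   .   .
  122   .   .   .   .   .   .   .   .   .   .   .   .   .   .   .   .   .   .   .   .   .   .  73   .
  114   .   .   .   .   .   .   .   .   .   .   .   .   .   .   .   .   .   .   .   .   .   .   .   .
  106   .   .   .  52  57  57  55  53  51   .   .   .   .   .   .   .  53  54  56  56   .   .   .   .
   98   .   .   .  54  55  56  56  56  53   .   .   .   .   .   .  51  56  54  57  54  55   .   .   .
   90   .   .   .  55  55  54  55  57  51   .   .   .   .   .   .   .  53  55  54  56  54   .   .   .
   82   .   .   .  53  55  52  56  55   .   . 251   .   .   . 238 226  53  53  53  53  53   .   .   .
   74   .   .   .   .   .   .   .   .   .   .   .   .   .   . 241   .   .   .   .   .   .   .   .   .
   66   .   .   .   .   .   .   .   . 242   .   .   .   .   . 238 240   .   .   .   .   .   .   .   .
   58   .   .  
[... 1912 characters left out ...]
 .   .   .
  -94   .   .   .   .   .   .   .   .   .  44  44  47  43  46  35  44  45  43  43  46  42   .   .   .
 -102   .   .   .   .   .   .   .   .  40  41  43  45  44  43   .  44  45  44  44  46  33   .   .   .
 -110   .   .   .   .   .   .   .   .   .   .   .   .  42  38   .   .  41  40  40  41   .   .   .   .
 -118   .   .   .   .   .   .   .   .   .   .   .   .   .   .   .   .   .   .   .   .   .   .   .   .
 -126   .   .   .   .   .   .   .   .   .   .   .   .   .   .   .   .   .   .   .   .   .   .   .   .
 -134   .   .   .   .   .   .   .   .   .   .   .   .   .   .   .   .   .   .   .   .   .   .   .   .
at [ 0.559  -0.0589  0.1248] t 21.77 d [4.37 0.05 0.02] w [ 0.   -0.   44.89]
```

>>> {"method": "step_arm", "body": {
  "deltas": [
    {"tx":-0.3,"ty":-0.3,"tz":0,"wx":0,"wy":0,"wz":0,"jaw":1},
    {"tx":-0.7,"ty":-0.7,"tz":0,"wx":0,"wy":0,"wz":0,"jaw":1},
    {"tx":-0.7,"ty":-0.7,"tz":0,"wx":0,"wy":0,"wz":0,"jaw":1},
    {"tx":-0.7,"ty":0.8,"tz":0,"wx":0,"wy":0,"wz":0,"jaw":1},
    {"tx":-0.7,"ty":0.8,"tz":-5.5,"wx":0,"wy":0,"wz":0,"jaw":1},
    {"tx":-0.7,"ty":0.8,"tz":-5.5,"wx":0,"wy":0,"wz":0,"jaw":1},
    {"tx":4.3,"ty":7.1,"tz":-5.5,"wx":0,"wy":0,"wz":45,"jaw":1},
    {"tx":4.3,"ty":7.1,"tz":-5.5,"wx":0,"wy":0,"wz":45,"jaw":1},
    {"tx":4.3,"ty":7.1,"tz":-5.5,"wx":0,"wy":0,"wz":45,"jaw":1},
    {"tx":4.3,"ty":7.1,"tz":-5.5,"wx":0,"wy":0,"wz":45,"jaw":1},
    {"tx":4.3,"ty":7.1,"tz":-5.5,"wx":0,"wy":0,"wz":45,"jaw":1},
    {"tx":4.3,"ty":7.1,"tz":-2,"wx":0,"wy":0,"wz":45,"jaw":1},
    {"tx":4.3,"ty":7.1,"tz":0,"wx":0,"wy":0,"wz":45,"jaw":1},
    {"tx":4.3,"ty":7.1,"tz":0,"wx":0,"wy":0,"wz":45,"jaw":1},
    {"tx":5.1,"ty":6.3,"tz":0,"wx":0,"wy":0,"wz":45,"jaw":1},
    {"tx":6,"ty":5.4,"tz":0,"wx":0,"wy":0,"wz":45,"jaw":1},
    {"tx":6,"ty":5.4,"tz":0,"wx":0,"wy":0,"wz":45,"jaw":1},
    {"tx":5.2,"ty":6.2,"tz":0,"wx":0,"wy":0,"wz":45,"jaw":1},
    {"tx":5.2,"ty":6.2,"tz":-6,"wx":0,"wy":0,"wz":45,"jaw":1},
    {"tx":5.2,"ty":6.2,"tz":-10,"wx":0,"wy":0,"wz":45,"jaw":1}
  ]
}}

```text
t: 24.28
tool_pos: [0.5746, 0.0212, 0.2272]
tool_rot: [0.001, 0.734, 0.679, 0.001]
force: [1.1, 0.1, -3.2]
grip_width: 0.254
grasp_force: 55.0
```

```bash
python3 - <<'E'
from h import *
print(state()["force"],state()["grip_width"],state()["t"])
go(.52,.28,.2256,91.5)
E
```

```text
[ 1.07636871  0.06087717 -3.164505  ] 0.25412838938651855 24.275
at [0.5746 0.0212 0.2272] t 24.27 d [25.37 -7.47  0.13] w [ 0.17  0.02 -6.  ]
```

>>> {"method": "step_arm", "body": {
  "deltas": [
    {"tx":25.4,"ty":-7.5,"tz":0.1,"wx":0,"wy":0,"wz":-6,"jaw":1},
    {"tx":25.4,"ty":-7.5,"tz":0.1,"wx":0,"wy":0,"wz":-6,"jaw":1},
    {"tx":25.4,"ty":-7.5,"tz":0.1,"wx":0,"wy":0,"wz":-6,"jaw":1},
    {"tx":25.4,"ty":-7.5,"tz":0.1,"wx":0,"wy":0,"wz":-6,"jaw":1},
    {"tx":25.4,"ty":-7.5,"tz":0.1,"wx":0,"wy":0,"wz":-6,"jaw":1},
    {"tx":25.4,"ty":-7.5,"tz":0.1,"wx":0,"wy":0,"wz":-6,"jaw":1},
    {"tx":25.4,"ty":-7.5,"tz":0.1,"wx":0,"wy":0,"wz":-6,"jaw":1}
  ]
}}

```text
t: 25.15
tool_pos: [0.5187, 0.2792, 0.2236]
tool_rot: [0.0, 0.698, 0.716, -0.0]
force: [0.6, -0.9, -2.4]
grip_width: 0.257
grasp_force: 55.0
```

```bash
python3 - <<'E'
from h import *
s=snapshot("top"); b=snapshot("scene"); grid(s)
im=np.zeros((590,800,3),np.uint8); x=cv2.resize(s["pixels"][165:300,290:410,::-1],None,fx=3,fy=3); im[:x.shape[0],:x.shape[1]]=x
y=cv2.resize(b["pixels"][100:240,310:450,::-1],None,fx=3.1,fy=3.1); im[:y.shape[0],362:362+y.shape[1]]=y; cv2.imwrite("pics/c9.png",im)
w=cloud(b)
Q=w[100:240,300:450].reshape(-1,3)
Q=Q[(Q[:,2]>.182)&(Q[:,2]<.195)&(Q[:,0]>.60)&(Q[:,0]<.72)&(Q[:,1]>.24)&(Q[:,1]<.33)]
for x0 in np.arange(.60,.72,.01):
    y=Q[(Q[:,0]>=x0)&(Q[:,0]<x0+.01),1]
    if len(y): print(round(x0,2),np.sort((y*1000).round()).astype(int)[::2])
# any trays moved
for n,box in dict(tb=(215,355,400,520),ta=(210,345,170,275)).items(): print(n,rects(s,*box,0.055,0.082)[1])
go(.52,.28,.2256,91.5)
E
```

```text
90  82  74  66  58  50  42  34  26  18  10   2  -6 -14 -22 -30 -38 -46 -54 -62 -70 -78 -86 -94
  130   .   .   .   .   .   .   .   .   .   .   .   .   .   .   .   .   .   .   .   .   .   .   .   .
  122   .   .   .   .   .   .   .   .   .   .   .   .   .   .   .   .   .   .   .   .   .   .   .   .
  114   .   .   .   .   .   .   .   .   .   .   .   .   .   .   .   .   .   .   .   .   .   .   .   .
  106   .   .   .   .   .  50   .   .   .   .   .   .   .   .   .   .   .   .  52   .   .   .   .   .
   98   .   .   .  53  53  54  58  58   .   .   .   .   .   .   .  30  55  54  54  54  53   .   .   .
   90   .   .   .  54  55  55  55  55   .   .   .   .   .   .   .  37  57  56  56  57  53   .   .   .
   82   .   .   .  53  55  56  56  55   .   .   .   .   .   .   .  46  57  57  56  56  56   .   .   .
   74   .   .   .  51  53  55  50  55   .   .   .   .   .   .   .   .  50  53  52  50   .   .   .   .
   66   .   .   .   .   .   .   .   .   .   .   .   .   .   .   .   .   .   .   .   .   .   .   .   .
   58   .   .   .   .   .   .   .   .   .   .   .   .   .   .   .   .   .   .   .   .  
[... 2661 characters left out ...]

0.64 [257 259 261 267 267 293 295 298 301]
0.65 [259 259 261 262 263 267 291 295 295 298 301 305]
0.66 [261 261 262 264 268 292 295 296 297 300]
0.67 [259 262 263 264 266 271 294 296 298 301 303]
0.68 [257 262 263 264 266 269 286 293 296 298]
0.69 [257 259 261 266 267 271 272 274 275 276 281 287 290 291 295 298 301 304]
0.7 [256 257 258 259 261 261 262 267 268 271 276 278 279 281 284 286 289 292
 297 300 302 306]
tb ((384.8941650390625, -347.28759765625), (215.5058135986328, 294.13153076171875), 78.51252746582031)
ta ((379.47900390625, 324.732177734375), (295.0056457519531, 213.90139770507812), 11.326966285705566)
at [0.5186 0.279  0.2237] t 25.25 d [ 0.1   0.14 -0.19] w [ 0.01  0.02 -0.12]
```

View pics/c9.png

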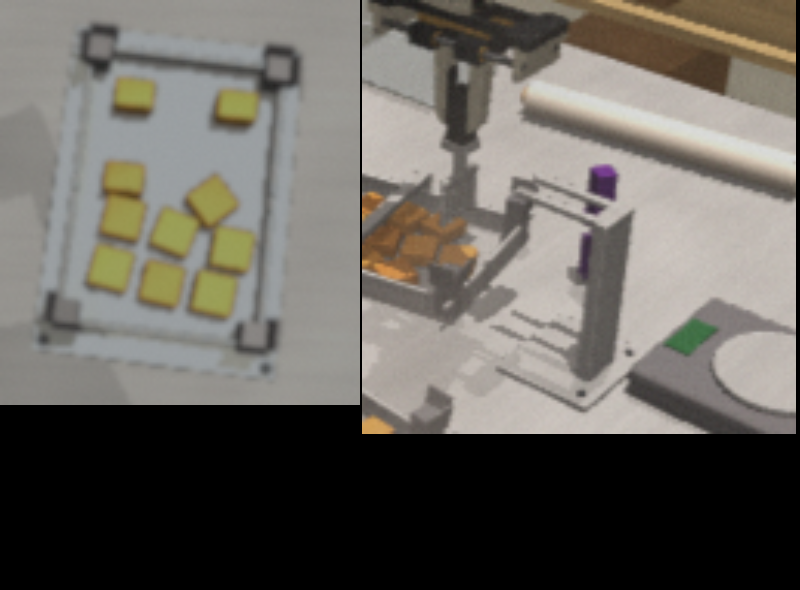

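The picture shows an even single layer of ten chunks: left crop rows at (110,268)/(163,283)/(213,293), (122,218)/(175,232)/(232,250), (124,180)/(212,201), (134,95)/(237,106). The rack is at right. The layer is even, so I hang the rake back.

```bash
python3 -c "
from h import *
go(.5187,.2773,.2265,91.5);go(.6407,.2807,.2265,91.5)"
```

```text
at [0.5186 0.279  0.2237] t 25.25 d [-0.17  0.   -0.28] w [ 0.01  0.02 -0.12]
at [0.5186 0.279  0.2237] t 25.25 d [-0.13 12.21 -0.28] w [ 0.01  0.02 -0.12]
```

>>> {"method": "step_arm", "body": {
  "deltas": [
    {"tx":-0.2,"ty":0,"tz":-0.2,"wx":0,"wy":0,"wz":0,"jaw":1},
    {"tx":-0.2,"ty":0,"tz":-0.2,"wx":0,"wy":0,"wz":0,"jaw":1},
    {"tx":-0.2,"ty":2.5,"tz":-0.2,"wx":0,"wy":0,"wz":0,"jaw":1},
    {"tx":-0.2,"ty":5,"tz":-0.2,"wx":0,"wy":0,"wz":0,"jaw":1},
    {"tx":-0.2,"ty":7,"tz":-0.2,"wx":0,"wy":0,"wz":0,"jaw":1},
    {"tx":-0.2,"ty":9,"tz":-0.2,"wx":0,"wy":0,"wz":0,"jaw":1},
    {"tx":-0.2,"ty":10.5,"tz":-0.2,"wx":0,"wy":0,"wz":0,"jaw":1},
    {"tx":-0.2,"ty":12,"tz":-0.2,"wx":0,"wy":0,"wz":0,"jaw":1},
    {"tx":-0.2,"ty":12,"tz":-0.2,"wx":0,"wy":0,"wz":0,"jaw":1},
    {"tx":-0.2,"ty":12,"tz":-0.2,"wx":0,"wy":0,"wz":0,"jaw":1}
  ]
}}

```text
t: 26.5
tool_pos: [0.6373, 0.2816, 0.2255]
tool_rot: [-0.0, 0.698, 0.716, -0.0]
force: [0.0, 0.5, -2.8]
grip_width: 0.259
grasp_force: 55.0
```

```bash
python3 - <<'E'
from h import *
print(state()["force"],state()["ft_torque"])
go(.6407,.2807,.2126,91.5)
b=snapshot("scene"); save(b,"s10.png",(100,240,310,450),4.2)
E
```

```text
[ 0.01145586  0.49342116 -2.75965785] [-0.04185171 -0.0726504  -0.00217294]
at [0.6373 0.2816 0.2255] t 26.5 d [-0.1   0.34  1.29] w [-0.05  0.    0.  ]
```

View pics/s10.png

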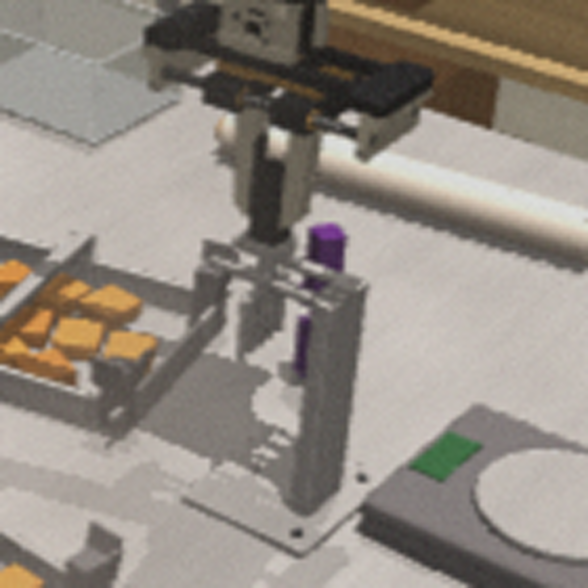

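The rake is between the prongs again (crop (268,240)), collar just above them. I lower it.

>>> {"method": "step_arm", "body": {
  "deltas": [
    {"tx":-0.1,"ty":0.3,"tz":0.3,"wx":0,"wy":0,"wz":0,"jaw":1},
    {"tx":-0.1,"ty":0.3,"tz":0.7,"wx":0,"wy":0,"wz":0,"jaw":1},
    {"tx":-0.1,"ty":0.3,"tz":1,"wx":0,"wy":0,"wz":0,"jaw":1},
    {"tx":-0.1,"ty":0.3,"tz":1.2,"wx":0,"wy":0,"wz":0,"jaw":1},
    {"tx":-0.1,"ty":0.3,"tz":1.2,"wx":0,"wy":0,"wz":0,"jaw":1},
    {"tx":-0.1,"ty":0.3,"tz":1.2,"wx":0,"wy":0,"wz":0,"jaw":1}
  ]
}}

```text
t: 27.3
tool_pos: [0.6409, 0.2809, 0.2138]
tool_rot: [0.0, 0.698, 0.716, 0.0]
force: [-0.0, -0.5, -1.5]
grip_width: 0.257
grasp_force: 55.0
```

>>> {"method": "step_arm", "body": {
  "deltas": [
    {"tx":0,"ty":0,"tz":0.1,"wx":0,"wy":0,"wz":0,"jaw":1},
    {"tx":0,"ty":0,"tz":0.15,"wx":0,"wy":0,"wz":0,"jaw":1},
    {"tx":0,"ty":0,"tz":0.15,"wx":0,"wy":0,"wz":0,"jaw":1}
  ]
}}

```text
t: 27.68
tool_pos: [0.6409, 0.2809, 0.2123]
tool_rot: [0.0, 0.698, 0.716, 0.0]
force: [0.2, -0.4, -0.6]
grip_width: 0.25
grasp_force: 55.0
```

>>> {"method": "step_arm", "body": {
  "deltas": [
    {"tx":0,"ty":0,"tz":0.15,"wx":0,"wy":0,"wz":0,"jaw":0.2},
    {"tx":0,"ty":0,"tz":0.15,"wx":0,"wy":0,"wz":0,"jaw":-0.2},
    {"tx":0,"ty":0,"tz":0.15,"wx":0,"wy":0,"wz":0,"jaw":-1},
    {"tx":0,"ty":0,"tz":0.15,"wx":0,"wy":0,"wz":0,"jaw":-1},
    {"tx":0,"ty":0,"tz":0.15,"wx":0,"wy":0,"wz":0,"jaw":-1},
    {"tx":0,"ty":0,"tz":0.15,"wx":0,"wy":0,"wz":0,"jaw":-1},
    {"tx":0,"ty":0,"tz":0.15,"wx":0,"wy":0,"wz":0,"jaw":-1},
    {"tx":0,"ty":0,"tz":0.15,"wx":0,"wy":0,"wz":0,"jaw":-1},
    {"tx":0,"ty":0,"tz":-4,"wx":0,"wy":0,"wz":0,"jaw":-1},
    {"tx":0,"ty":0,"tz":-9,"wx":0,"wy":0,"wz":0,"jaw":-1},
    {"tx":0,"ty":0,"tz":-9,"wx":0,"wy":0,"wz":0,"jaw":-1}
  ]
}}

```text
t: 29.05
tool_pos: [0.6427, 0.2815, 0.308]
tool_rot: [0.003, 0.698, 0.716, 0.004]
force: [-0.0, -1.0, 0.1]
grip_width: 1.0
grasp_force: 0.0
```

```bash
python3 - <<'E'
from h import *
b=snapshot("scene"); s=snapshot("top")
w=cloud(b)[100:240,300:450].reshape(-1,3); c=b["pixels"][100:240,300:450].reshape(-1,3).max(1)
Q=w[(w[:,2]>.20)&(w[:,2]<.262)&(w[:,0]>.6)&(w[:,0]<.69)&(w[:,1]>.24)&(w[:,1]<.33)]; print("handle",len(Q),Q.min(0),Q.max(0),Q.mean(0))
for n,box in dict(tb=(215,355,400,520),ta=(210,345,170,275)).items(): print(n,rects(s,*box,0.055,0.082)[1])
print(state()["tool_pos"])
# tray A bar: points at z .044-.056
def bar(s,box,c):
    W=cloud(s)[box[0]:box[1],box[2]:box[3]].reshape(-1,3); im=s["pixels"][box[0]:box[1],box[2]:box[3]].reshape(-1,3).astype(int)
    P=W[(W[:,2]>.048)&(W[:,2]<.066)&(im.max(1)-im.min(1)<40)&(np.hypot(W[:,0]-c[0],W[:,1]-c[1])<.085)]
    return len(P),P.mean(0),cv2.minAreaRect((P[:,:2]*1000).astype(np.float32))
print(bar(s,(215,355,400,520),(.385,-.347)));print(bar(s,(210,345,170,275),(.3795,.325)))
np.savez("top2.npz",**s)
E
```

```text
handle 187 [0.62847235 0.26472435 0.20056438] [0.65694285 0.29331395 0.25463506] [0.64531981 0.27600746 0.2296042 ]
tb ((384.8182373046875, -347.3570861816406), (215.2376251220703, 294.2041015625), 78.42625427246094)
ta ((393.2611083984375, 253.42877197265625), (293.6705322265625, 68.28152465820312), 11.391762733459473)
[0.64096915 0.28091908 0.30256018]
(376, array([ 0.38434181, -0.34769676,  0.05565444]), ((384.77313232421875, -346.8333435058594), (169.21148681640625, 16.48849868774414), 78.52459716796875))
(97, array([0.39125344, 0.26440286, 0.0558345 ]), ((391.59136962890625, 265.42596435546875), (16.288471221923828, 47.58152770996094), 9.540299415588379))
```

```bash
python3 -c "
from h import *
go(.3825,.3248,.16,101.3)"
```

```text
at [0.641  0.2809 0.3026] t 29.15 d [  5.06 -25.74  14.23] w [ 0.07 -0.01 -9.79]
```

>>> {"method": "step_arm", "body": {
  "deltas": [
    {"tx":1.2,"ty":-6,"tz":0,"wx":0,"wy":0,"wz":-3,"jaw":-1},
    {"tx":2.4,"ty":-12,"tz":0,"wx":0,"wy":0,"wz":-6,"jaw":-1},
    {"tx":5.1,"ty":-25.7,"tz":14.2,"wx":0,"wy":0,"wz":-9.8,"jaw":-1},
    {"tx":5.1,"ty":-25.7,"tz":14.2,"wx":0,"wy":0,"wz":-9.8,"jaw":-1},
    {"tx":5.1,"ty":-25.7,"tz":14.2,"wx":0,"wy":0,"wz":-9.8,"jaw":-1},
    {"tx":5.1,"ty":-25.7,"tz":14.2,"wx":0,"wy":0,"wz":-9.8,"jaw":-1},
    {"tx":5.1,"ty":-25.7,"tz":14.2,"wx":0,"wy":0,"wz":-9.8,"jaw":-1}
  ]
}}

```text
t: 30.02
tool_pos: [0.382, 0.325, 0.1593]
tool_rot: [-0.0, 0.634, 0.774, -0.001]
force: [0.0, 0.0, 0.3]
grip_width: 1.001
grasp_force: 0.0
```

```bash
python3 - <<'E'
from h import *
b=snapshot("scene"); save(b,"s11.png",(120,240,230,400),4.2)
w=cloud(b)[120:240,230:400].reshape(-1,3); im=b["pixels"][120:240,230:400].reshape(-1,3).astype(int)
c=(.3825,.3248)
P=w[(w[:,2]>.046)&(w[:,2]<.066)&(im.max(1)-im.min(1)<50)&(np.hypot(w[:,0]-c[0],w[:,1]-c[1])<.09)]
print(len(P),P.mean(0),cv2.minAreaRect((P[:,:2]*1000).astype(np.float32)))
go(.3825,.3248,.033,101.3)
E
```

```text
164 [0.38642115 0.32221655 0.05426682] ((384.47503662109375, 325.00537109375), (19.375656127929688, 176.6080322265625), 11.011263847351074)
at [0.3837 0.3253 0.1605] t 30.07 d [-0.03 -0.14 12.75] w [ 0.07 -0.    0.02]
```

View pics/s11.png

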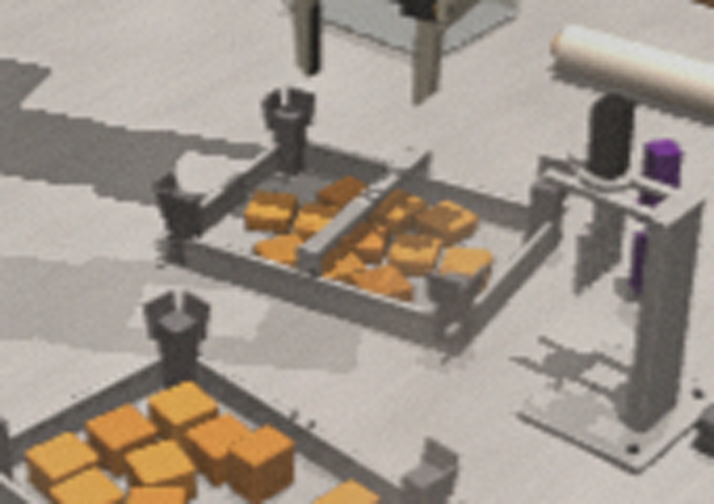

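The rake hangs on its rack (crop (610,150)) and tray A's bar at crop (365,210) lies between the fingers. I grasp it.

>>> {"method": "step_arm", "body": {
  "deltas": [
    {"tx":0,"ty":-0.1,"tz":6,"wx":0,"wy":0,"wz":0,"jaw":-1},
    {"tx":0,"ty":-0.1,"tz":11,"wx":0,"wy":0,"wz":0,"jaw":-1},
    {"tx":0,"ty":-0.1,"tz":12.7,"wx":0,"wy":0,"wz":0,"jaw":-1},
    {"tx":0,"ty":-0.1,"tz":12.7,"wx":0,"wy":0,"wz":0,"jaw":1},
    {"tx":0,"ty":-0.1,"tz":12.7,"wx":0,"wy":0,"wz":0,"jaw":1},
    {"tx":0,"ty":-0.1,"tz":12.7,"wx":0,"wy":0,"wz":0,"jaw":1},
    {"tx":0,"ty":-0.1,"tz":12.7,"wx":0,"wy":0,"wz":0,"jaw":1},
    {"tx":0,"ty":-0.1,"tz":12.7,"wx":0,"wy":0,"wz":0,"jaw":1},
    {"tx":0,"ty":-0.1,"tz":12.7,"wx":0,"wy":0,"wz":0,"jaw":1},
    {"tx":0,"ty":-0.1,"tz":12.7,"wx":0,"wy":0,"wz":0,"jaw":1},
    {"tx":0,"ty":-0.1,"tz":12.7,"wx":0,"wy":0,"wz":0,"jaw":1},
    {"tx":0,"ty":-0.1,"tz":12.7,"wx":0,"wy":0,"wz":0,"jaw":1}
  ],
  "squeeze": 60
}}

```text
t: 31.58
tool_pos: [0.3818, 0.325, 0.0331]
tool_rot: [0.0, 0.634, 0.773, 0.0]
force: [-0.3, 0.6, -0.7]
grip_width: 0.169
grasp_force: 60.0
```

```bash
python3 -c "
from h import *
print(state()['force'])
go(.3825,.3248,.163,101.3)
x,y,a=bedfit();print(x,y)
go(x+.003,y,.163,85.5)"
```

```text
[-0.32794465  0.58237936 -0.69220952]
at [0.3818 0.325  0.0331] t 31.57 d [ -0.03   0.07 -12.99] w [ 0.02 -0.    0.01]
0.528 -0.0253
at [0.3818 0.325  0.0331] t 31.57 d [-37.27   7.77 -12.99] w [ 2.000e-02 -1.000e-02  1.581e+01]
```

```bash
python3 - <<'E'
from h import *
a=dict(np.load("scene0.npz"));t=dict(np.load("top0.npz"))
for n,s,box in(("top",t,(165,295,295,400)),("scene",a,(180,290,205,350))):
    P,r=rects(s,*box,0.05,0.095)
    b=tobed(P)*1000; P=P[(abs(abs(b[:,0])-130)<28)&(abs(abs(b[:,1])-90)<28)]; b=tobed(P)*1000
    print(n,cv2.minAreaRect((P[:,:2]*1000).astype(np.float32)))
    C=[np.mean(P[(np.sign(b[:,0])==sx)&(np.sign(b[:,1])==sy)&(P[:,2]>.064)&(P[:,2]<.079),:2],0) for sx,sy in((1,1),(1,-1),(-1,1),(-1,-1))]
    C=np.array(C); print(C.mean(0),[np.degrees(np.arctan2(*(C[i]-C[i+2])[::-1])) for i in(0,1)],[np.degrees(np.arctan2(*(C[i]-C[i+1])[::-1]))-90 for i in(0,2)])
for n,s,box,c in(("topA",t,(210,345,170,275),(.3795,.325)),("scA",a,(130,215,255,375),(.385,.325)),("topB",t,(215,355,400,520),(.385,-.347)),("scB",a,(215,340,85,225),(.387,-.347))):
    P,r=rects(s,*box,0.055,0.082); print(n,r)
E
```

```text
top ((528.3975219726562, -25.414466857910156), (214.19485473632812, 295.1683349609375), 85.14823150634766)
[ 0.52800791 -0.02537611] [np.float64(-4.703882732562753), np.float64(-4.58509552219879)] [np.float64(-5.149259885707721), np.float64(-4.576224525118363)]
scene ((529.5855712890625, -24.053627014160156), (217.0727081298828, 298.74017333984375), 85.48351287841797)
[ 0.53149015 -0.02486376] [np.float64(-4.921793320491794), np.float64(-5.447688344957063)] [np.float64(-3.5913574455308463), np.float64(-4.88689380613134)]
topA ((379.5093688964844, 325.02734375), (294.8029479980469, 214.2417755126953), 11.34549331665039)
scA ((397.8144836425781, 246.92901611328125), (295.2976989746094, 378.54974365234375), 11.0742826461792)
topB ((384.9804382324219, -347.573486328125), (215.955078125, 294.5640563964844), 78.51789093017578)
scB ((396.939453125, -335.0417785644531), (350.26226806640625, 350.4273986816406), 49.649696350097656)
```

>>> {"method": "step_arm", "body": {
  "deltas": [
    {"tx":0,"ty":0,"tz":-2,"wx":0,"wy":0,"wz":0,"jaw":1},
    {"tx":0,"ty":0,"tz":-5,"wx":0,"wy":0,"wz":0,"jaw":1},
    {"tx":0,"ty":0,"tz":-9,"wx":0,"wy":0,"wz":0,"jaw":1},
    {"tx":0,"ty":0,"tz":-13,"wx":0,"wy":0,"wz":0,"jaw":1},
    {"tx":0,"ty":0,"tz":-13,"wx":0,"wy":0,"wz":0,"jaw":1}
  ]
}}

```text
t: 32.2
tool_pos: [0.383, 0.3257, 0.1651]
tool_rot: [0.001, 0.634, 0.773, 0.002]
force: [0.1, -0.1, -7.6]
grip_width: 0.164
grasp_force: 60.0
```

```bash
python3 -c "
from h import *
go(.5303,-.025,.163,85.3)"
```

```text
at [0.383  0.3257 0.1651] t 32.2 d [-37.28   7.56   0.19] w [ 0.27 -0.12 16.02]
```

>>> {"method": "step_arm", "body": {
  "deltas": [
    {"tx":-4,"ty":0.4,"tz":0,"wx":0,"wy":0,"wz":2,"jaw":1},
    {"tx":-9,"ty":1.5,"tz":0,"wx":0,"wy":0,"wz":4,"jaw":1},
    {"tx":-14,"ty":2.6,"tz":0,"wx":0,"wy":0,"wz":6,"jaw":1},
    {"tx":-19,"ty":3.7,"tz":0,"wx":0,"wy":0,"wz":8,"jaw":1},
    {"tx":-24,"ty":4.8,"tz":0,"wx":0,"wy":0,"wz":10,"jaw":1},
    {"tx":-29,"ty":5.9,"tz":0,"wx":0,"wy":0,"wz":12,"jaw":1},
    {"tx":-33,"ty":6.8,"tz":0,"wx":0,"wy":0,"wz":14,"jaw":1},
    {"tx":-36,"ty":7.4,"tz":0,"wx":0,"wy":0,"wz":16,"jaw":1},
    {"tx":-37.3,"ty":7.6,"tz":0.1,"wx":0,"wy":0,"wz":16,"jaw":1},
    {"tx":-37.3,"ty":7.6,"tz":0.1,"wx":0,"wy":0,"wz":16,"jaw":1},
    {"tx":-37.3,"ty":7.6,"tz":0.1,"wx":0,"wy":0,"wz":16,"jaw":1}
  ]
}}

```text
t: 33.58
tool_pos: [0.5282, -0.0246, 0.1613]
tool_rot: [-0.001, 0.735, 0.678, -0.0]
force: [-1.0, -0.6, -6.2]
grip_width: 0.166
grasp_force: 60.0
```

```bash
python3 - <<'E'
from h import *
print(state()["force"],state()["ft_torque"])
go(.5303,-.025,.163,85.3)
b=snapshot("scene"); save(b,"s12.png",(120,310,190,390),3)
# tray pose in scene: lips at underside z ~.13+.076
W=cloud(b)[120:310,190:390].reshape(-1,3); im=b["pixels"][120:310,190:390].reshape(-1,3).astype(int)
P=W[(W[:,2]>.185)&(W[:,2]<.212)&(np.abs(W[:,0]-.53)<.17)&(np.abs(W[:,1]+.025)<.13)]
b2=tobed(P)*1000; P=P[(abs(abs(b2[:,0])-132)<25)&(abs(abs(b2[:,1])-92)<25)]
print(len(P),P[:,2].max(),cv2.minAreaRect((P[:,:2]*1000).astype(np.float32)))
b2=tobed(P)*1000
for sx in(1,-1):
  for sy in(1,-1):
    q=P[(np.sign(b2[:,0])==sx)&(np.sign(b2[:,1])==sy)]; print(sx,sy,len(q),q.mean(0) if len(q) else '', q[:,2].max() if len(q) else '')
E
```

```text
[-0.97452813 -0.56229607 -6.24664074] [-0.02116725 -0.05669877 -0.01187993]
at [ 0.5282 -0.0246  0.1613] t 33.58 d [-0.02  0.21 -0.17] w [-0.12 -0.06  0.07]
391 0.2061849503981188 ((528.1439819335938, -24.337013244628906), (215.6715850830078, 298.6568298339844), 85.5394515991211)
1 1 125 [0.66668571 0.05616455 0.19451188] 0.20543499386424086
1 -1 140 [ 0.65426812 -0.12689381  0.19439196] 0.2061849503981188
-1 1 0  
-1 -1 126 [ 0.38996914 -0.10292764  0.19442323] 0.2061006727865556
```

View pics/s12.png

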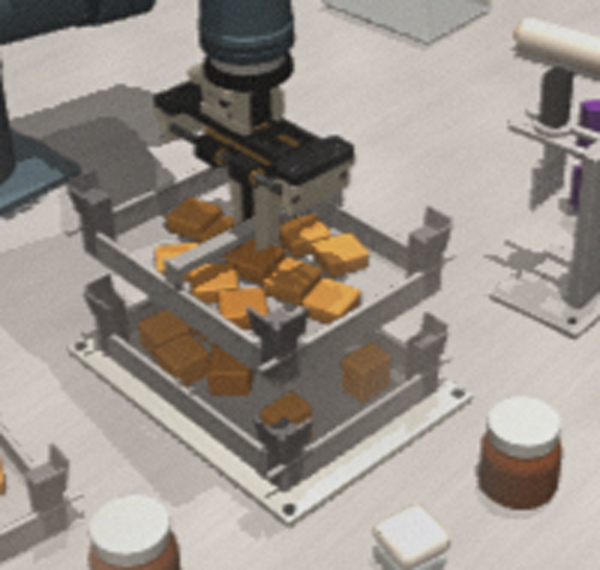

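The tray hangs level directly above the bed, with corners aligned at crop (275,330) over (280,440). In this view it sits about 1.5 mm off in x, so I lower it with that correction.

>>> {"method": "step_arm", "body": {
  "deltas": [
    {"tx":0,"ty":0.15,"tz":1,"wx":0,"wy":0,"wz":0,"jaw":1},
    {"tx":0,"ty":0.15,"tz":2,"wx":0,"wy":0,"wz":0,"jaw":1},
    {"tx":0,"ty":0.15,"tz":3,"wx":0,"wy":0,"wz":0,"jaw":1},
    {"tx":0,"ty":0.15,"tz":4,"wx":0,"wy":0,"wz":0,"jaw":1},
    {"tx":0,"ty":0.15,"tz":4.6,"wx":0,"wy":0,"wz":0,"jaw":1},
    {"tx":0,"ty":0.15,"tz":5,"wx":0,"wy":0,"wz":0,"jaw":1},
    {"tx":0,"ty":0.15,"tz":5.3,"wx":0,"wy":0,"wz":0,"jaw":1},
    {"tx":0,"ty":0.15,"tz":5.3,"wx":0,"wy":0,"wz":0,"jaw":1}
  ]
}}

```text
t: 34.62
tool_pos: [0.5308, -0.0261, 0.1091]
tool_rot: [-0.0, 0.735, 0.678, -0.0]
force: [-1.0, -1.1, -7.0]
grip_width: 0.167
grasp_force: 60.0
```

>>> {"method": "step_arm", "body": {
  "deltas": [
    {"tx":0,"ty":0,"tz":0.2,"wx":0,"wy":0,"wz":0,"jaw":1},
    {"tx":0,"ty":0,"tz":0.4,"wx":0,"wy":0,"wz":0,"jaw":1},
    {"tx":0,"ty":0,"tz":0.4,"wx":0,"wy":0,"wz":0,"jaw":1},
    {"tx":0,"ty":0,"tz":0.4,"wx":0,"wy":0,"wz":0,"jaw":1}
  ]
}}

```text
t: 35.12
tool_pos: [0.5308, -0.0261, 0.1052]
tool_rot: [0.0, 0.735, 0.678, 0.0]
force: [0.3, 0.3, -5.3]
grip_width: 0.171
grasp_force: 60.0
```

```bash
python3 - <<'E'
from h import *
print(state()["force"],state()["ft_torque"])
b=snapshot("scene")
W=cloud(b)[120:310,190:390].reshape(-1,3)
P=W[(W[:,2]>.125)&(W[:,2]<.156)&(np.abs(W[:,0]-.53)<.17)&(np.abs(W[:,1]+.025)<.13)]
b2=tobed(P)*1000; P=P[(abs(abs(b2[:,0])-132)<25)&(abs(abs(b2[:,1])-92)<25)]
print(len(P),P[:,2].max(),cv2.minAreaRect((P[:,:2]*1000).astype(np.float32)))
b2=tobed(P)*1000
for sx in(1,-1):
  for sy in(1,-1):
    q=P[(np.sign(b2[:,0])==sx)&(np.sign(b2[:,1])==sy)]; print(sx,sy,len(q),q.mean(0) if len(q) else '', np.sort(q[:,2])[-8:].mean() if len(q) else '')
E
```

```text
[ 0.29797693  0.31332966 -5.34861109] [-0.05766555 -0.11600104 -0.03626154]
430 0.15092195817817095 ((531.2352294921875, -25.02203369140625), (216.89451599121094, 297.45648193359375), 84.86637878417969)
1 1 140 [0.66967352 0.05380273 0.13735157] 0.1491475697821159
1 -1 153 [ 0.65646206 -0.12845651  0.13690461] 0.14902610639063704
-1 1 0  
-1 -1 137 [ 0.39383637 -0.10419471  0.1372478 ] 0.1491519033477836
```

>>> {"method": "step_arm", "body": {
  "deltas": [
    {"tx":0,"ty":0,"tz":0.1,"wx":0,"wy":0,"wz":0,"jaw":1},
    {"tx":0,"ty":0,"tz":0.2,"wx":0,"wy":0,"wz":0,"jaw":1},
    {"tx":0,"ty":0,"tz":0.2,"wx":0,"wy":0,"wz":0,"jaw":1}
  ]
}}

```text
t: 35.55
tool_pos: [0.5309, -0.0261, 0.1051]
tool_rot: [0.001, 0.735, 0.678, 0.0]
force: [-6.0, 0.8, 10.1]
grip_width: 0.165
grasp_force: 60.0
```

>>> {"method": "step_arm", "body": {
  "deltas": [
    {"tx":0,"ty":0,"tz":-0.15,"wx":0,"wy":0,"wz":0,"jaw":1},
    {"tx":0,"ty":0,"tz":-0.15,"wx":0,"wy":0,"wz":0,"jaw":0.3},
    {"tx":0,"ty":0,"tz":-0.15,"wx":0,"wy":0,"wz":0,"jaw":-0.3},
    {"tx":0,"ty":0,"tz":-0.15,"wx":0,"wy":0,"wz":0,"jaw":-0.3},
    {"tx":0,"ty":0,"tz":-0.15,"wx":0,"wy":0,"wz":0,"jaw":-0.3},
    {"tx":0,"ty":0,"tz":-0.15,"wx":0,"wy":0,"wz":0,"jaw":-0.3},
    {"tx":0,"ty":0,"tz":-5,"wx":0,"wy":0,"wz":0,"jaw":-0.3},
    {"tx":0,"ty":0,"tz":-11,"wx":0,"wy":0,"wz":0,"jaw":-0.5},
    {"tx":0,"ty":0,"tz":-11,"wx":0,"wy":0,"wz":0,"jaw":-1}
  ]
}}

```text
t: 36.67
tool_pos: [0.5339, -0.0268, 0.2184]
tool_rot: [0.004, 0.735, 0.678, 0.003]
force: [-0.0, -0.2, -0.5]
grip_width: 0.809
grasp_force: 0.0
```

```bash
python3 - <<'E'
from h import *
b=snapshot("scene");s=snapshot("top")
W=cloud(b)[120:310,190:390].reshape(-1,3)
P=W[(W[:,2]>.125)&(W[:,2]<.156)&(np.abs(W[:,0]-.53)<.17)&(np.abs(W[:,1]+.025)<.13)]
b2=tobed(P)*1000; P=P[(abs(abs(b2[:,0])-132)<25)&(abs(abs(b2[:,1])-92)<25)]
b2=tobed(P)*1000;print(len(P),cv2.minAreaRect((P[:,:2]*1000).astype(np.float32)))
for sx in(1,-1):
  for sy in(1,-1):
    q=P[(np.sign(b2[:,0])==sx)&(np.sign(b2[:,1])==sy)]; print(sx,sy,len(q),q.mean(0) if len(q) else '', np.sort(q[:,2])[-8:].mean() if len(q) else '')
P,r=rects(s,215,365,395,530,0.055,0.082); print("tb",r,len(P))
P=P[np.hypot(P[:,0]-r[0][0]/1000,P[:,1]-r[0][1]/1000)<.085]; print(cv2.minAreaRect((P[:,:2]*1000).astype(np.float32)))
print(state()["t"],state()["q"])
x,y=r[0]; go(x/1000+.0025,y/1000,.215,r[2])
E
```

```text
543 ((530.87060546875, -25.209091186523438), (216.52159118652344, 298.62762451171875), 85.3477783203125)
1 1 140 [0.66966535 0.05394334 0.13727414] 0.1488506693321583
1 -1 152 [ 0.65667866 -0.12856865  0.13725387] 0.14858969841485092
-1 1 115 [0.41200513 0.07730265 0.13478517] 0.14737232223965896
-1 -1 136 [ 0.39363444 -0.10404333  0.13708838] 0.14925356174128265
tb ((384.9353942871094, -347.6839904785156), (215.78729248046875, 294.5910949707031), 78.40585327148438) 896
((384.27056884765625, -347.9217529296875), (167.7803955078125, 15.993443489074707), 78.40703582763672)
36.775 [-2.59070728e-01  2.28220049e-01  1.58810418e+00 -7.32750512e-06
  1.32397674e+00 -1.77267201e-01]
at [ 0.5309 -0.0261  0.2135] t 36.77 d [-33.22 -11.67  -0.16] w [0.07 0.01 6.91]
```

>>> {"method": "step_arm", "body": {
  "deltas": [
    {"tx":-6,"ty":-2.1,"tz":-0.2,"wx":0,"wy":0,"wz":1,"jaw":-1},
    {"tx":-33.2,"ty":-11.7,"tz":0,"wx":0,"wy":0,"wz":6.9,"jaw":-1},
    {"tx":-33.2,"ty":-11.7,"tz":0,"wx":0,"wy":0,"wz":6.9,"jaw":-1},
    {"tx":-33.2,"ty":-11.7,"tz":0,"wx":0,"wy":0,"wz":6.9,"jaw":-1},
    {"tx":-33.2,"ty":-11.7,"tz":0,"wx":0,"wy":0,"wz":6.9,"jaw":-1},
    {"tx":-33.2,"ty":-11.7,"tz":0,"wx":0,"wy":0,"wz":6.9,"jaw":-1},
    {"tx":-33.2,"ty":-11.7,"tz":5,"wx":0,"wy":0,"wz":6.9,"jaw":-1},
    {"tx":-33.2,"ty":-11.7,"tz":8,"wx":0,"wy":0,"wz":6.9,"jaw":-1},
    {"tx":-33.2,"ty":-11.7,"tz":8,"wx":0,"wy":0,"wz":6.9,"jaw":-1}
  ]
}}

```text
t: 37.9
tool_pos: [0.3849, -0.3449, 0.1292]
tool_rot: [-0.005, 0.775, 0.632, 0.0]
force: [-0.8, -0.6, 1.4]
grip_width: 1.0
grasp_force: 0.0
```

```bash
python3 - <<'E'
from h import *
b=snapshot("scene")
W=cloud(b)[200:350,80:235]; im=b["pixels"][200:350,80:235].astype(int)
P=W[(W[...,2]>.05)&(W[...,2]<.084)&(im.max(2)-im.min(2)<50)]; P=P[(abs(P[:,0]-.387)<.19)&(abs(P[:,1]+.348)<.15)]
print(len(P),cv2.minAreaRect((P[:,:2]*1000).astype(np.float32)))
Q=P[np.hypot(P[:,0]-.387,P[:,1]+.348)<.09]; print(len(Q),cv2.minAreaRect((Q[:,:2]*1000).astype(np.float32)))
save(b,"s13.png",(200,350,80,235),3.8)
go(.3872,-.3478,.033,78.4)
E
```

```text
1052 ((387.9112548828125, -345.10284423828125), (214.45933532714844, 297.3414306640625), 78.47984313964844)
401 ((388.53399658203125, -348.240478515625), (179.69859313964844, 22.325759887695312), 77.7027587890625)
at [ 0.3861 -0.3461  0.1313] t 37.95 d [-0.17  0.18  9.83] w [-0.21 -0.19  0.  ]
```

View pics/s13.png

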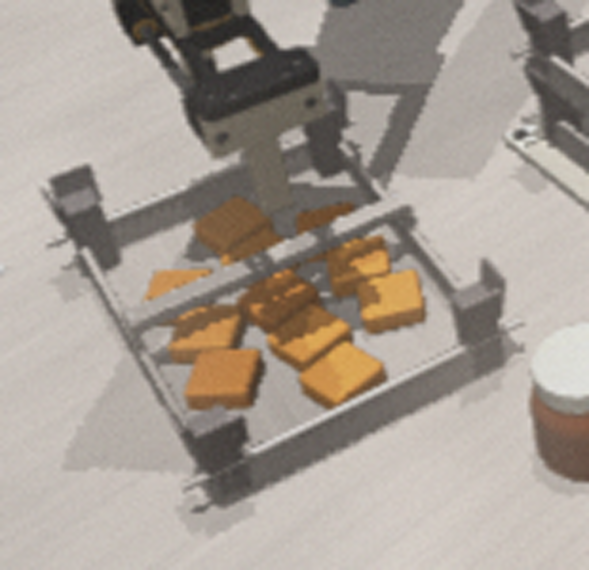

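Tray B's bar (crop (270,265)) lies under the open gripper and the tray has not moved. I descend and grasp.

>>> {"method": "step_arm", "body": {
  "deltas": [
    {"tx":-0.1,"ty":0.1,"tz":4,"wx":0,"wy":0,"wz":0,"jaw":-1},
    {"tx":-0.1,"ty":0.1,"tz":8,"wx":0,"wy":0,"wz":0,"jaw":-1},
    {"tx":-0.1,"ty":0.1,"tz":9.8,"wx":0,"wy":0,"wz":0,"jaw":-1},
    {"tx":-0.1,"ty":0.1,"tz":9.8,"wx":0,"wy":0,"wz":0,"jaw":1},
    {"tx":-0.1,"ty":0.1,"tz":9.8,"wx":0,"wy":0,"wz":0,"jaw":1},
    {"tx":-0.1,"ty":0.1,"tz":9.8,"wx":0,"wy":0,"wz":0,"jaw":1},
    {"tx":-0.1,"ty":0.1,"tz":9.8,"wx":0,"wy":0,"wz":0,"jaw":1},
    {"tx":-0.1,"ty":0.1,"tz":9.8,"wx":0,"wy":0,"wz":0,"jaw":1},
    {"tx":-0.1,"ty":0.1,"tz":9.8,"wx":0,"wy":0,"wz":0,"jaw":1},
    {"tx":-0.1,"ty":0.1,"tz":9.8,"wx":0,"wy":0,"wz":0,"jaw":1},
    {"tx":-0.1,"ty":0.1,"tz":9.8,"wx":0,"wy":0,"wz":0,"jaw":1},
    {"tx":-0.1,"ty":0.1,"tz":9.8,"wx":0,"wy":0,"wz":0,"jaw":1}
  ],
  "squeeze": 60
}}

```text
t: 39.45
tool_pos: [0.3876, -0.3484, 0.0351]
tool_rot: [-0.0, 0.775, 0.632, -0.0]
force: [-1.7, 0.4, 0.3]
grip_width: 0.164
grasp_force: 60.0
```

```bash
python3 -c "
from h import *
go(.3868,-.3478,.225,78.4)
go(.5309,-.0261,.225,85.3)"
```

```text
at [ 0.3876 -0.3484  0.0351] t 39.45 d [  0.05  -0.1  -18.99] w [-0.03 -0.01  0.02]
at [ 0.3876 -0.3484  0.0351] t 39.45 d [ 34.46   7.56 -18.99] w [-0.03 -0.02 -6.88]
```

>>> {"method": "step_arm", "body": {
  "deltas": [
    {"tx":0,"ty":0,"tz":-2,"wx":0,"wy":0,"wz":0,"jaw":1},
    {"tx":0,"ty":0,"tz":-5,"wx":0,"wy":0,"wz":0,"jaw":1},
    {"tx":0,"ty":0,"tz":-9,"wx":0,"wy":0,"wz":0,"jaw":1},
    {"tx":0,"ty":0,"tz":-13,"wx":0,"wy":0,"wz":0,"jaw":1},
    {"tx":0,"ty":0,"tz":-17,"wx":0,"wy":0,"wz":0,"jaw":1},
    {"tx":0,"ty":0,"tz":-19.4,"wx":0,"wy":0,"wz":0,"jaw":1},
    {"tx":0,"ty":0,"tz":-19.4,"wx":0,"wy":0,"wz":0,"jaw":1},
    {"tx":4,"ty":0.9,"tz":-19.4,"wx":0,"wy":0,"wz":-1,"jaw":1},
    {"tx":9,"ty":2,"tz":-19.4,"wx":0,"wy":0,"wz":-2,"jaw":1},
    {"tx":14,"ty":3.1,"tz":-19.4,"wx":0,"wy":0,"wz":-3,"jaw":1},
    {"tx":19,"ty":4.2,"tz":-19.4,"wx":0,"wy":0,"wz":-4,"jaw":1},
    {"tx":24,"ty":5.3,"tz":-19.4,"wx":0,"wy":0,"wz":-5,"jaw":1},
    {"tx":29,"ty":6.4,"tz":-19.4,"wx":0,"wy":0,"wz":-6,"jaw":1},
    {"tx":33,"ty":7.3,"tz":-19.4,"wx":0,"wy":0,"wz":-6.9,"jaw":1},
    {"tx":34.5,"ty":7.6,"tz":-19.4,"wx":0,"wy":0,"wz":-6.9,"jaw":1},
    {"tx":34.5,"ty":7.6,"tz":-19.4,"wx":0,"wy":0,"wz":-6.9,"jaw":1},
    {"tx":34.5,"ty":7.6,"tz":-19.4,"wx":0,"wy":0,"wz":-6.9,"jaw":1}
  ]
}}

```text
t: 41.58
tool_pos: [0.5309, -0.0269, 0.2283]
tool_rot: [-0.0, 0.736, 0.677, -0.001]
force: [-1.0, -0.2, -6.6]
grip_width: 0.166
grasp_force: 60.0
```

```bash
cat >> h.py <<'E'
def lips(zlo,zhi):
    b=snapshot("scene"); W=cloud(b)[60:310,180:400].reshape(-1,3)
    P=W[(W[:,2]>zlo)&(W[:,2]<zhi)&(np.abs(W[:,0]-.53)<.17)&(np.abs(W[:,1]+.025)<.13)]
    b2=tobed(P)*1000; P=P[(abs(abs(b2[:,0])-132)<28)&(abs(abs(b2[:,1])-92)<28)]; b2=tobed(P)*1000
    print(len(P),cv2.minAreaRect((P[:,:2]*1000).astype(np.float32)))
    for sx in(1,-1):
      for sy in(1,-1):
        q=P[(np.sign(b2[:,0])==sx)&(np.sign(b2[:,1])==sy)]
        if len(q): print(sx,sy,len(q),q.mean(0).round(4),np.sort(q[:,2])[-8:].mean().round(4))
E
python3 - <<'E'
from h import *
print(state()["force"],state()["grip_width"])
u=state()["tool_pos"][2]-.0351; lips(u+.053,u+.084)
go(.5309,-.0261,.169,85.3)
E
```

```text
[-0.96008508 -0.22828375 -6.56239158] 0.1658986845007961
479 ((532.6051635742188, -24.03913116455078), (215.87120056152344, 295.1202697753906), 84.97186279296875)
1 1 156 [0.67   0.0535 0.2581] 0.2693
1 -1 169 [ 0.6574 -0.1285  0.2588] 0.2701
-1 -1 154 [ 0.3943 -0.1035  0.2584] 0.2703
at [ 0.531  -0.0271  0.2286] t 41.62 d [ 0.1  -0.01  5.96] w [-0.07  0.02 -0.07]
```

>>> {"method": "step_arm", "body": {
  "deltas": [
    {"tx":0,"ty":0,"tz":1,"wx":0,"wy":0,"wz":0,"jaw":1},
    {"tx":0,"ty":0,"tz":2,"wx":0,"wy":0,"wz":0,"jaw":1},
    {"tx":0,"ty":0,"tz":3,"wx":0,"wy":0,"wz":0,"jaw":1},
    {"tx":0,"ty":0,"tz":4,"wx":0,"wy":0,"wz":0,"jaw":1},
    {"tx":0,"ty":0,"tz":4.6,"wx":0,"wy":0,"wz":0,"jaw":1},
    {"tx":0,"ty":0,"tz":5.1,"wx":0,"wy":0,"wz":0,"jaw":1},
    {"tx":0,"ty":0,"tz":5.5,"wx":0,"wy":0,"wz":0,"jaw":1},
    {"tx":0,"ty":0,"tz":5.8,"wx":0,"wy":0,"wz":0,"jaw":1},
    {"tx":0,"ty":0,"tz":5.8,"wx":0,"wy":0,"wz":0,"jaw":1}
  ]
}}

```text
t: 42.75
tool_pos: [0.5315, -0.0258, 0.171]
tool_rot: [-0.0, 0.735, 0.678, -0.0]
force: [0.7, 0.9, -5.8]
grip_width: 0.163
grasp_force: 60.0
```

>>> {"method": "step_arm", "body": {
  "deltas": [
    {"tx":0,"ty":0,"tz":0.1,"wx":0,"wy":0,"wz":0,"jaw":1},
    {"tx":0,"ty":0,"tz":0.2,"wx":0,"wy":0,"wz":0,"jaw":1},
    {"tx":0,"ty":0,"tz":0.3,"wx":0,"wy":0,"wz":0,"jaw":1},
    {"tx":0,"ty":0,"tz":0.3,"wx":0,"wy":0,"wz":0,"jaw":1}
  ]
}}

```text
t: 43.25
tool_pos: [0.5317, -0.0259, 0.1691]
tool_rot: [0.0, 0.735, 0.678, 0.0]
force: [-2.8, 0.2, 3.2]
grip_width: 0.168
grasp_force: 60.0
```

>>> {"method": "step_arm", "body": {
  "deltas": [
    {"tx":0,"ty":0,"tz":-0.1,"wx":0,"wy":0,"wz":0,"jaw":1},
    {"tx":0,"ty":0,"tz":-0.1,"wx":0,"wy":0,"wz":0,"jaw":0.3},
    {"tx":0,"ty":0,"tz":-0.1,"wx":0,"wy":0,"wz":0,"jaw":-0.3},
    {"tx":0,"ty":0,"tz":-0.1,"wx":0,"wy":0,"wz":0,"jaw":-0.3},
    {"tx":0,"ty":0,"tz":-0.1,"wx":0,"wy":0,"wz":0,"jaw":-0.3},
    {"tx":0,"ty":0,"tz":-0.1,"wx":0,"wy":0,"wz":0,"jaw":-0.3},
    {"tx":0,"ty":0,"tz":-4,"wx":0,"wy":0,"wz":0,"jaw":-0.3},
    {"tx":0,"ty":0,"tz":-9,"wx":0,"wy":0,"wz":0,"jaw":-0.3},
    {"tx":0,"ty":0,"tz":-14,"wx":0,"wy":0,"wz":0,"jaw":-0.3},
    {"tx":0,"ty":0,"tz":-14,"wx":0,"wy":0,"wz":0,"jaw":-0.3},
    {"tx":0,"ty":0,"tz":-14,"wx":0,"wy":0,"wz":0,"jaw":-0.3}
  ]
}}

```text
t: 44.62
tool_pos: [0.5312, -0.0258, 0.3075]
tool_rot: [-0.0, 0.735, 0.678, -0.0]
force: [0.8, -0.0, -0.2]
grip_width: 0.644
grasp_force: 0.0
```

```bash
python3 - <<'E'
from h import *
print("top tray"); lips(.134+.053,.134+.084); print("mid tray"); lips(.125,.156)
b=snapshot("scene"); w=cloud(b)[100:240,300:450].reshape(-1,3)
Q=w[(w[:,2]>.20)&(w[:,2]<.262)&(w[:,0]>.6)&(w[:,0]<.69)&(w[:,1]>.24)&(w[:,1]<.33)]; print("handle",len(Q),Q.mean(0),Q.max(0))
W=cloud(b);a=dict(np.load("scene0.npz"));W0=cloud(a)
for n,(r0,r1,c0,c1) in dict(jar1=(250,278,348,380),jar2=(285,325,218,252),pot=(288,315,312,342)).items():
    print(n,np.nanmax(np.abs(np.nanmedian(W[r0:r1,c0:c1].reshape(-1,3),0)-np.nanmedian(W0[r0:r1,c0:c1].reshape(-1,3),0))))
print(state()["force"],state()["t"])
E
```

```text
top tray
607 ((530.8831787109375, -23.41345977783203), (215.80235290527344, 301.4247131347656), 85.30785369873047)
1 1 151 [0.6705 0.0551 0.1992] 0.2111
1 -1 162 [ 0.6582 -0.127   0.1991] 0.211
-1 1 152 [0.4094 0.0771 0.1986] 0.2101
-1 -1 142 [ 0.395  -0.1029  0.1992] 0.2109
mid tray
527 ((530.8453979492188, -26.03978729248047), (214.6337890625, 295.783935546875), 85.25263214111328)
1 1 113 [0.6728 0.0461 0.1419] 0.1553
1 -1 214 [ 0.6562 -0.1272  0.1422] 0.1555
-1 1 107 [0.4168 0.0639 0.1433] 0.1547
-1 -1 93 [ 0.4001 -0.1115  0.141 ] 0.1538
handle 184 [0.64559843 0.27549904 0.2299709 ] [0.65540831 0.29404346 0.25440255]
jar1 0.00030611309549768984
jar2 0.0005645063564715183
pot 0.0007351362245244103
[ 1.44069277  0.38225475 -0.95905992] 44.775
```

Both trays are seated level and aligned, the rake is hung, and the jars and pot have not moved. I hand in.

```bash
python3 -c "
from plant import hand_in
print(hand_in())"
```

```text
the job is handed in; nothing more can be done
None
```

The job is done and handed in at about 45 s: the ten chunks lie in one even layer, both filled trays are stacked and seated on the bottom tray, the rake hangs on its rack, and the jars and pot have not moved; no verdict came back.

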